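Load, close and latch the fittings drawer

TASK

Put every coach bolt, brass cupboard turn and grey gate handle that is out on the bench (three or four of them) into the small green-floored drawer, and then slide the loaded drawer fully home into its wooden holder. Next pull the screwdriver out of its pot, use it to turn both slotted latch screws as far as they go, so that the bars lie across the drawer front, and stand the screwdriver back in the pot. Leave the padlock, hasp, jar, flowerpot and tin where they are.

Things in the scene. Friction and masses are not known exactly. Their poses are not given: they have to be found in the camera images.
- drawer: loose wooden drawer, green-painted floor. Origin under the centre of its box, x to its back, z up. Box 120 (x) x 180 (y); side and back walls 5 thick, 40 high; floor top at 6; inside x -60 to 55, y -85 to 85. Front board 12 thick, 196 wide, 60 high, outer face x = -72. Side flanges at height 32 to 38, 196 over both, x -60 to 46. 0.3 to 0.48 kg; slides along the bench on its underside
- drawer_pull (a point): centre of the drawer's wooden pull, a block 40 (x) x 18 (y) x 38 high (height 12 to 50) standing out of the front board; at drawer (-94, 0, 31). Grip it from above across y
- holder: fixed wooden holder, open in front (-x) and on top, the bench is its floor. Two runners 202 apart with lips (height 43 to 51, 182 apart) over the drawer's flanges, flared mouth, back stop. Origin on the bench where the drawer's origin comes when fully home against the stop (same axes). Posts 24 x 24 x 46 at x = -83, y = +-128 (232 between); its front is at x = -95
- latch_left (a joint): left (+y) latch on the left post: steel bar reaching 46 from its axis, height 46 to 54, with a slotted screw head fixed on it. 0 to 1.4 rad, starts 0 to 0.15: bar points out to the front, out of the way; 1.4 (stop): across the drawer's front board, 5 off it. Grows counter-clockwise seen from above. Friction 0.06 N m, stays where left
- latch_right (a joint): right (-y) latch, the mirror image: 0 to 1.4 rad, grows clockwise seen from above, 1.4 = bar across the drawer front
- screw_left (a point): on the left latch's vertical axis, at the floor of its screw slot (height 58). Its x axis points along the slot and the bar. Slot 28 long, open at both ends, 10 wide, 10 deep (rim at height 68); head 32 dia
- screw_right (a point): the same for the right latch
- driver: broad flat screwdriver standing blade down in the pot, may lean a little (the pot allows 0.25 rad). Origin at the middle of the blade's tip, z up along it to the handle. Blade 22 (x) x 4.5 (y) x 20 high, shank 12 dia, brass collar 24 dia from 60 to 82, wooden handle 30 (x) x 24 (y) from 80 to 154. Grip the handle from above across y. 140 g
- driver_tip (a point): middle of the screwdriver blade's end edge (the driver's origin and axes)
- pot: fixed square steel pot, 40 x 40 x 80 high outside, walls and floor 4 thick (opening 32 x 32); origin centre of the underside
- bolt_a: galvanised coach bolt lying on its side, 80 long: round head 24 dia x 10 at the -x end (x -42 to -32), 12 dia shank along the body's x axis at height 12, square nut 24 x 24 x 12 at x 20 to 32. Origin on the underside, below the shank. Grip the shank across y at x = -6. 80 to 145 g. May be absent
- bolt_b: the second such bolt, same shape
- turn_a: brass cupboard turn lying flat: base plate 52 (x) x 22 (y) x 6 high with an upright tab 36 (x) x 9 (y) standing on it up to height 24. Origin centre of the underside. Grip the tab across y with the fingertips above 6. 60 g. May be absent
- turn_b: the second such turn, same shape
- gate_handle: grey cast aluminium gate handle lying on its two feet (feet 26 (x) x 22 (y) x 6 at x = +-37): a grip bar 84 (x) x 13 (y) at height 18 to 30 over legs 12 thick. 100 long. Origin centre of the underside. Grip the bar across y. 130 g. May be absent
- padlock: bystander: brass padlock lying flat, 45 x 40 x 22 with steel shackle
- hasp: bystander: dark steel hasp plate 80 x 34 x 4 with a staple 18 high
- jar: bystander: glass jar, 66 dia, 85 high
- flowerpot: bystander: terracotta pot 100 dia, 95 high
- tin: bystander: tin 76 dia, 100 high
There are look-alikes about, which are no part of the job. Leave any orange or turquoise look-alike of the drawer alone.

How it is judged (in metres and radians):
On the way, in this order (a step that is already met when the one before it is completed fails the run):
1. every fitting present lies in the drawer (x of bolt_a in the frame of drawer between -0.062 and 0.058 m and y of bolt_a in the frame of drawer between -0.086 and 0.086 m and z of bolt_a in the frame of drawer between -0.005 and 0.045 m and x of bolt_b in the frame of drawer between -0.062 and 0.058 m and y of bolt_b in the frame of drawer between -0.086 and 0.086 m and z of bolt_b in the frame of drawer between -0.005 and 0.045 m and x of turn_a in the frame of drawer between -0.062 and 0.058 m and y of turn_a in the frame of drawer between -0.086 and 0.086 m and z of turn_a in the frame of drawer between -0.005 and 0.045 m and x of turn_b in the frame of drawer between -0.062 and 0.058 m and y of turn_b in the frame of drawer between -0.086 and 0.086 m and z of turn_b in the frame of drawer between -0.005 and 0.045 m and x of gate_handle in the frame of drawer between -0.062 and 0.058 m and y of gate_handle in the frame of drawer between -0.086 and 0.086 m and z of gate_handle in the frame of drawer between -0.005 and 0.045 m), for 0.2 s.
2. the loaded drawer is fully home in the holder (all of step 1 and x of drawer in the frame of holder between -0.006 and 0.008 m and y of drawer in the frame of holder between -0.012 and 0.012 m and z of drawer in the frame of holder between -0.006 and 0.006 m and angle between the x axis of drawer and the x axis of holder, either way round below 0.06 rad), for 0.2 s.
3. one latch is turned shut, with the screwdriver at its screw (((value of joint latch_left above 1.2 rad and distance between driver_tip and screw_left below 0.015 m) or (value of joint latch_right above 1.2 rad and distance between driver_tip and screw_right below 0.015 m))), for 0.1 s.
4. both latches are shut, with the screwdriver at the second screw (value of joint each of latch_left, latch_right above 1.2 rad and (distance between driver_tip and screw_left below 0.015 m or distance between driver_tip and screw_right below 0.015 m)), for 0.1 s.
At the end, for the whole second after the job is handed in: every fitting present inside the drawer; drawer within 6 mm of fully home and straight within 0.06 rad; both latches beyond 1.2 rad; screwdriver standing blade down in the pot (tip within 15 mm of its underside and 20 mm of its centre, leaning under 0.3 rad); all at rest (all of step 2 and value of joint each of latch_left, latch_right above 1.2 rad and horizontal distance between driver_tip and pot below 0.02 m and z of driver_tip in the frame of pot between -0.005 and 0.015 m and angle between driver's own z axis and vertical below 0.3 rad and linear speed of each of bolt_a, bolt_b, turn_a, turn_b, gate_handle, drawer, driver below 0.02 m/s); the robot touches nothing.
It fails at once if the padlock is moved more than 3 cm (distance of padlock from where it was at the start of the episode above 0.03 m).
It fails at once if the hasp is moved more than 3 cm (distance of hasp from where it was at the start of the episode above 0.03 m).
It fails at once if the jar is moved more than 3 cm (distance of jar from where it was at the start of the episode above 0.03 m).
It fails at once if the flowerpot is moved more than 3 cm (distance of flowerpot from where it was at the start of the episode above 0.03 m).
It fails at once if the tin is moved more than 3 cm (distance of tin from where it was at the start of the episode above 0.03 m).
Of bolt_a, bolt_b, turn_a, turn_b, gate_handle only 3 to 4 are there at a start; the rules pass over those that are not, and their reading is None.
At some moment in a run one of bolt_a, bolt_b, turn_a, turn_b, gate_handle may be knocked a few centimetres aside while the robot is not near it.
It also fails if it takes over 210 s, if anything falls off the work surface, if the arm or the gripper's body presses on something with over 40 N, if the wrist force passes 120 N, or if a joint passes its speed limit or range.

ROBOT

A 6-joint arm with a two-finger parallel gripper is mounted at the origin on the work surface. World frame = base frame: x ahead of the robot, y to its left, z up, the work surface at z = 0. Lengths are in m, angles in degrees, forces in N, time in s.
With the tool pointing down it reaches from about 0.4 to 0.925 m from the base axis. Payload 3.4 kg.
Tool frame: the origin (TCP) lies midway between the tips of the shut fingers; the grasp point (between the pads) lies 19 mm behind it; z points along the fingers, y is the direction in which the jaws open and shut (so a half turn about z gives the same grasp; the last joint's range is limited). The gripper opens to 85 mm and grips with 20 to 120 N. Pads are 22 mm wide; open, the fingers measure 114 mm over their backs; the gripper's body (76 mm by 85 mm) begins 54 mm behind the grasp point. The pads swing forward as they close: fully open they stand 13 mm farther back than shut.
Start: joints at [-72.68, 17.578, 86.31, -0, 76.112, -4.211], TCP at [0.211, -0.535, 0.198] pointing down, gripper open.
Joint ranges: [-179.03, 179.03], [-60, 130.46], [8.19, 133.38], [-81.62, 261.62], [5.75, 156.47], [-153.77, 153.77]. Speed limits (degrees/s): [147.25, 147.25, 180, 180, 180, 180].

INTERFACE

Orientations are given as [roll, pitch, yaw] about the fixed x, y, z axes, in that order (R = Rz(yaw) Ry(pitch) Rx(roll)).
In Python, from plant import status, cams, r gives the robot as it stands.
- The arm moves only by the shell command python3 -m crank 'ROWS'. ROWS is JSON, a list of rows, each a list of 5 numbers: the shift along the world's x, y, z in m, then the turn about the world's z in degrees, then the closure, from 0 (fully open) to 1 (shut). A call has 1 to 10 rows; each row shifts and turns the commanded pose from where the row before left it; what a row does not reach is not made up. A row lasts 1/8 s, in which the tool goes at most 62.5 mm and 10.7 degrees, less where a joint would pass 70% of its speed; a pose out of reach is approached as far as the arm can. A call is refused whole if a number of a shift passes 0.0625 or a number of a turn 10.7, either way. A call with a gripper value outside its range is refused whole. The fingers move at their own pace and stop on an object; the grip force is fixed at half the most. Time passes only in rows, so rows that do not move let the fingers close. It gives the time, the measured TCP pose, the force and the opening at its end, in the units of the state.
- status.state(): the state, without advancing time (a new reading comes with each control period).
- cams.read_camera(name): name is "scene" or "top" or "wrist"; returns a dict with "color" (384x512x3 uint8, red, green, blue), "z_map" (384x512 float32, m along the optical axis (not along the pixel's ray), 0 where there is no reading), "vfov" (degrees; the focal length in pixels is half the picture's height over the tangent of half this angle, whatever the lens; pixels are square), "cx", "cy" (the principal point, pixels), "distortion" ([k1, k2, p1, p2, k3] as OpenCV has them; the pictures are not rectified), "eye" and "rotation" of the camera in the world. Camera axes: x right, y down, z forward; pixel columns grow to the right and rows downward; lengths in m; the calibration is good to about 2 mm. A picture is of the moment at which its call begins.
- r.sign_off(): hands the job in, once; it reports no verdict.
The state is a dict: "t": time; "q": joint angles; "joint_velocities": joint speeds; "effort": joint torques, N m; "ee_pos": TCP position; "orientation": TCP orientation; "wrist_force": force on the tool from outside, world axes, zero at the start; "torque": the same for the moment, N m; "grip_width": finger opening in m.
Only numpy, scipy, OpenCV 4.12 (cv2) and the standard library are available. Lean on these libraries where they do the work, as an engineer would, in place of code of your own. Each camera call takes 0.05 s, during which the arm holds its last target.

## Working session

There is one attempt and no reset: what is moved stays moved. The work goes in short steps, Python scripts to look and compute and a shell command to move; the robot and the scene stay as the last step left them, time stands still between calls to the robot, and variables do not carry over. Pictures are saved under pics/ and viewed, and the job is handed in when it is done.

```bash
ls; mkdir -p pics
cat > h.py <<'E'
import numpy as np, cv2
from plant import status, cams, r
def grab(n,name=None):
    c=cams.read_camera(n)
    if name: cv2.imwrite('pics/'+name,c['color'][:,:,::-1])
    return c
def K(c):
    h,w=c['color'].shape[:2]; f=h/2/np.tan(np.radians(c['vfov'])/2)
    return np.array([[f,0,c['cx']],[0,f,c['cy']],[0,0,1.]])
def pts(c):
    k=K(c);h,w=c['z_map'].shape
    v,u=np.mgrid[:h,:w]
    p=cv2.undistortPoints(np.stack([u.ravel(),v.ravel()],1).astype(np.float64)[:,None],k,np.array(c['distortion'],float))[:,0]
    z=c['z_map'].ravel()
    P=np.c_[p*z[:,None],z]@np.array(c['rotation']).T+np.array(c['eye'])
    P[z==0]=np.nan
    return P.reshape(h,w,3)
def proj(c,X):
    X=np.atleast_2d(X).astype(float);R=np.array(c['rotation'])
    rv=cv2.Rodrigues(R.T)[0]
    return cv2.projectPoints(X,rv,-R.T@np.array(c['eye']),K(c),np.array(c['distortion'],float))[0][:,0]
def ray(c,u,v,z):
    p=cv2.undistortPoints(np.array([[[u,v]]],float),K(c),np.array(c['distortion'],float))[0,0]
    d=np.array(c['rotation'])@np.array([p[0],p[1],1]);e=np.array(c['eye'])
    return e+d*(z-e[2])/d[2]
E
python3 - <<'E'
from h import *
print(status.state())
for n in ['scene','top','wrist']:
    c=grab(n,n+'0.png'); print(n,c['vfov'],c['eye'],c['rotation'],c['distortion'])
E
```

```text
pics
{'t': 0.0, 'q': array([-7.26791406e+01,  1.76226450e+01,  8.63839586e+01, -2.02432321e-03,
        7.61096447e+01, -4.21125046e+00]), 'joint_velocities': array([-0.01188693, -0.03478497,  0.02125981, -0.00699517,  0.02230387,
       -0.07540542]), 'effort': array([ 3.66822991e-03, -4.57539940e+01, -2.51918077e+01,  1.67519524e-04,
        1.32275050e-02,  9.54187556e-07]), 'ee_pos': array([ 0.21077518, -0.53415833,  0.19687679]), 'orientation': array([-1.79883921e+02, -6.57774041e-03,  2.15325912e+01]), 'wrist_force': array([-0.15949681,  0.60694045,  0.67698505]), 'torque': array([ 0.01118034, -0.00629049,  0.00866179]), 'grip_width': 0.08566956898695606}
scene 47.00515067616395 [ 1.58732916 -0.39860819  0.78358393] [-122.6574734     0.57900422   68.89065613] [0.04803008 0.         0.         0.         0.        ]
top 56.65394256298119 [ 0.38521883 -0.01204516  0.99494482] [-172.8352956     0.61434942  -90.66344976] [-0.01551103  0.          0.          0.          0.        ]
wrist 67.9517645256751 [ 0.27417559 -0.50991704  0.37279275] [ 1.64459789e+02  8.45509234e-02 -6.84285339e+01] [-0.0708475  0.         0.         0.         0.       ]
```

```bash
python3 - <<'E'
s=open('h.py').read()
s=s.replace("np.array(c['rotation'])","rot(c)")
s=s.replace("def pts","def rot(c):\n    return Rotation.from_euler('xyz',c['rotation'],degrees=True).as_matrix()\ndef pts",1).replace("import numpy as np, cv2","import numpy as np, cv2\nfrom scipy.spatial.transform import Rotation")
open('h.py','w').write(s)
E
python3 - <<'E'
from h import *
for n in ['scene','top','wrist']:
    c=grab(n,None); P=pts(c); print(n,P[200,250],P[300,150],P[100,400])
E
```

```text
scene [ 0.42622229  0.02249212 -0.00243335] [ 7.63525509e-01 -3.64088420e-01 -3.07738135e-05] [-0.16616731  1.04985068 -0.00157049]
top [0.47332402 0.01834492 0.00132401] [0.203971   0.2925564  0.00252472] [ 7.59076413e-01 -4.19644499e-01 -3.08994604e-04]
wrist [ 1.60304953e-01 -5.44244274e-01 -1.34987746e-04] [ 0.21498618 -0.50060095  0.30502217] [ 0.32174542 -0.60575209  0.15568889]
```

View pics/scene0.png

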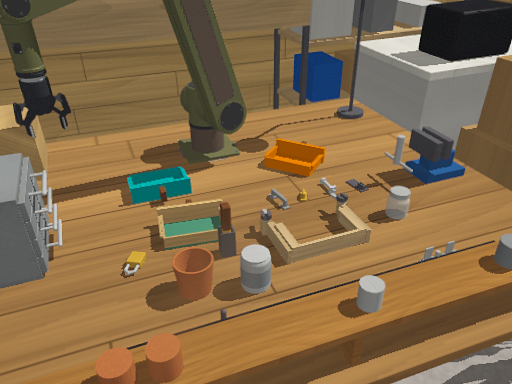

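View pics/top0.png

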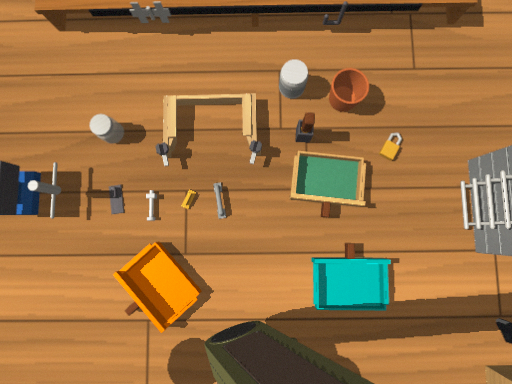

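View pics/wrist0.png

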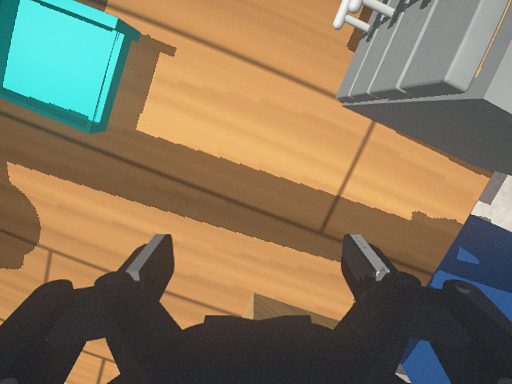

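Run:
```python
from h import *
c=grab('top');im=c['color'][:,:,::-1]
cv2.imwrite('pics/t1.png',cv2.resize(im[60:240,80:280],None,fx=4,fy=4,interpolation=cv2.INTER_CUBIC)[:,:800][:600])
cv2.imwrite('pics/t1b.png',cv2.resize(im[60:230,265:420],None,fx=3.5,fy=3.5,interpolation=cv2.INTER_CUBIC))
c=grab('scene');im=c['color'][:,:,::-1]
cv2.imwrite('pics/s1.png',cv2.resize(im[160:310,100:300],None,fx=4,fy=4,interpolation=cv2.INTER_CUBIC))
cv2.imwrite('pics/s2.png',cv2.resize(im[160:270,240:420],None,fx=4,fy=4,interpolation=cv2.INTER_CUBIC))
```

```text
(no output)
```

View pics/t1.png

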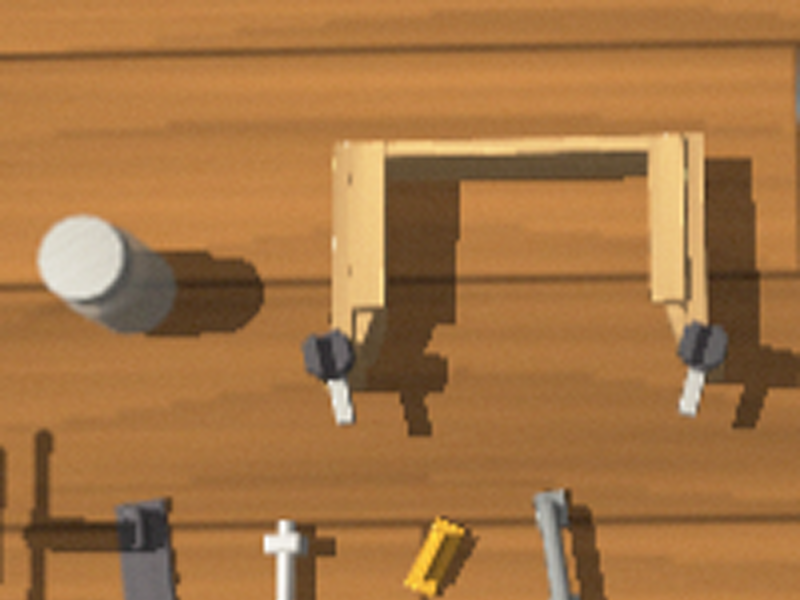

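View pics/t1b.png

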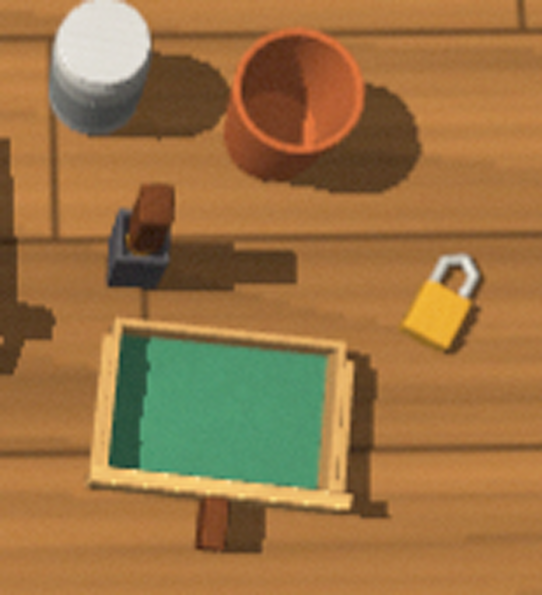

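View pics/s2.png

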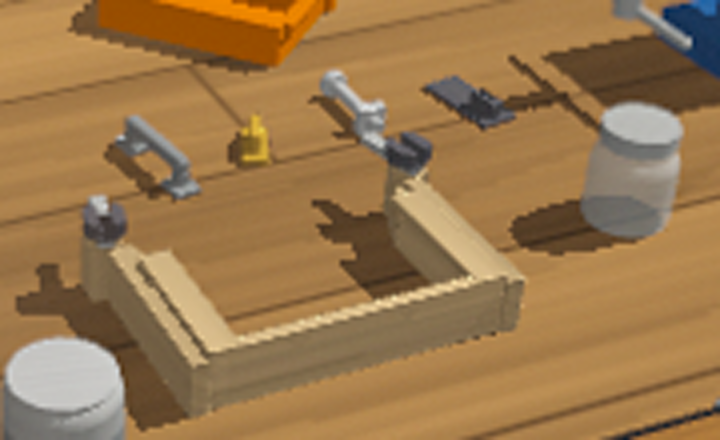

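View pics/s1.png

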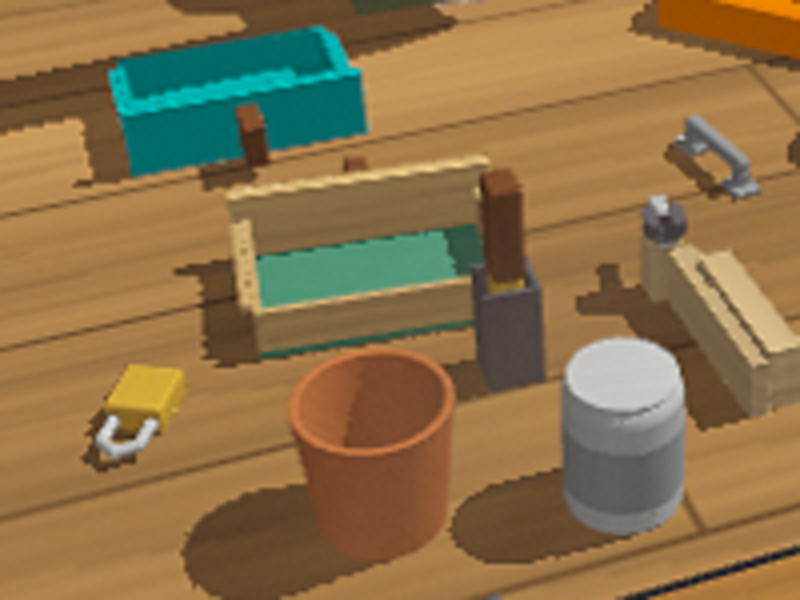

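```bash
cat >> h.py <<'E'
def box(mask_pts):
    q=mask_pts[:,:2].astype(np.float32)*1000
    (cx,cy),(w,h),a=cv2.minAreaRect(q)
    if w<h: w,h,a=h,w,a+90
    return round(cx/1000,4),round(cy/1000,4),round(w),round(h),round((a+90)%180-90,1)
def comps(c,zlo,zhi,xr,yr,minn=15):
    P=pts(c); m=(P[...,2]>zlo)&(P[...,2]<zhi)&(P[...,0]>xr[0])&(P[...,0]<xr[1])&(P[...,1]>yr[0])&(P[...,1]<yr[1])
    n,l,st,ce=cv2.connectedComponentsWithStats(m.astype(np.uint8))
    for i in range(1,n):
        if st[i,4]>=minn:
            p=P[l==i]; print('px',ce[i].round(),'n',st[i,4],'box',box(p),'z',p[:,2].min().round(3),p[:,2].max().round(3),'med',np.median(p[:,2]).round(3),'mean',p[:,:2].mean(0).round(4),'col',c['color'][l==i].mean(0).round())
E
python3 - <<'E'
from h import *
c=grab('top')
print('>5mm');comps(c,.005,.3,(.35,.9),(-.4,.5))
print('>18mm');comps(c,.018,.3,(.35,.6),(0,.5))
P=pts(c)
print('holder lips');comps(c,.04,.06,(.5,.9),(-.2,.4))
print('heads');comps(c,.056,.075,(.4,.7),(-.08,.4),5)
print('drv');comps(c,.09,.2,(.4,.7),(-.2,.0),5)
print('potrim');comps(c,.07,.09,(.45,.7),(-.2,.0),5)
print('drawer board');comps(c,.052,.07,(.35,.6),(-.4,.0),5)
print('drawer');comps(c,.025,.07,(.35,.6),(-.4,.0),5)
E
```

```text
>5mm
px [293.  78.] n 884 box (0.8016, -0.1054, 72, 70, -52.9) z 0.005 0.105 med 0.097 mean [ 0.7925 -0.1027] col [172. 169. 162.]
px [348.  89.] n 1232 box (0.7661, -0.2526, 98, 97, 73.6) z 0.005 0.098 med 0.06 mean [ 0.7722 -0.2566] col [145.  77.  42.]
px [208. 119.] n 2338 box (0.6667, 0.1286, 284, 200, -89.0) z 0.005 0.071 med 0.048 mean [0.6958 0.1316] col [182. 151. 104.]
px [305. 127.] n 441 box (0.6592, -0.1331, 41, 41, -4.9) z 0.005 0.16 med 0.081 mean [ 0.6517 -0.1298] col [82. 58. 45.]
px [106. 128.] n 674 box (0.672, 0.4113, 62, 58, -28.0) z 0.005 0.088 med 0.079 mean [0.6671 0.4043] col [160. 153. 142.]
px [390. 148.] n 292 box (0.6245, -0.3829, 79, 41, -30.4) z 0.005 0.026 med 0.02 mean [ 0.6137 -0.3738] col [218. 166.  67.]
px [329. 180.] n 2510 box (0.5095, -0.1937, 197, 173, 83.0) z 0.005 0.063 med 0.019 mean [ 0.5232 -0.1991] col [140. 144.  94.]
px [219. 200.] n 190 box (0.4747, 0.1038, 99, 21, 8.4) z 0.005 0.034 med 0.028 mean [0.472 0.103] col [142. 139. 131.]
px [113. 192.] n 69 box (0.4989, 0.4018, 37, 20, 2.1) z 0.005 0.02 med 0.016 mean [0.5003 0.3988] col [
[... 2271 characters left out ...]
9 0.16 med 0.154 mean [ 0.6542 -0.1308] col [99. 57. 32.]
potrim
px [304. 130.] n 84 box (0.6593, -0.1331, 41, 41, -4.9) z 0.07 0.089 med 0.078 mean [ 0.6516 -0.1299] col [85. 76. 71.]
drawer board
px [328. 199.] n 357 box (0.4695, -0.1887, 196, 12, 83.0) z 0.052 0.063 med 0.059 mean [ 0.4692 -0.1878] col [228. 186. 110.]
drawer
px [257. 152.] n 5 box (0.5983, -0.0029, 6, 3, -72.9) z 0.052 0.068 med 0.062 mean [ 0.5981 -0.0023] col [78. 73. 70.]
px [329. 185.] n 1163 box (0.5092, -0.1937, 197, 172, 83.0) z 0.025 0.063 med 0.04 mean [ 0.5071 -0.1967] col [202. 156.  91.]
px [349. 243.] n 13 box (0.3514, -0.2448, 15, 3, -89.8) z 0.034 0.051 med 0.048 mean [ 0.3516 -0.2429] col [121.  72.  39.]
```

```bash
python3 -m crank '[[0.04,0.05,0,-1.3,0],[0.04,0.05,0,-1.3,0],[0.04,0.05,0,-1.3,0],[0.04,0.05,0,-1.3,0],[0.04,0.05,0,-1.3,0],[0.008,0.0485,0,-1.3,0.4],[0.008,0.0485,0,-1.3,0.4],[0.008,0.0485,0,-1.3,0.4],[0.008,0.0485,0,-1.3,0.4],[0.008,0.0485,0,-1.5,0.4]]'; python3 -m crank '[[0.008,0.0485,0,0,0.4],[0.008,0.0485,0,0,0.4],[0.008,0.0485,0,0,0.4],[0,0,0,0,0.4],[0,0,0,0,0.4]]'
python3 - <<'E'
from h import *
c=grab('wrist','w1.png');comps(c,.006,.05,(.4,.56),(.0,.35))
print();comps(c,.021,.05,(.4,.56),(.05,.35))
c=grab('top','t2.png')
comps(c,.006,.05,(.05,.56),(-.1,.5))
E
```

```text
t: 1.7
ee_pos: [0.4465, -0.0468, 0.1981]
orientation: [180.0, -0.1, 8.3]
wrist_force: [-0.1, 0.7, 0.5]
grip_width: 0.0514
t: 2.33
ee_pos: [0.4699, 0.0968, 0.1977]
orientation: [180.0, 0.0, 8.4]
wrist_force: [0.1, 0.5, -0.1]
grip_width: 0.0512
px [105. 148.] n 871 box (0.4622, 0.2937, 83, 25, -0.3) z 0.006 0.025 med 0.017 mean [0.4645 0.2912] col [211. 208. 204.]
px [251. 160.] n 777 box (0.4743, 0.1054, 97, 20, 7.7) z 0.006 0.032 med 0.029 mean [0.4779 0.1052] col [197. 195. 188.]
px [184. 146.] n 376 box (0.4789, 0.1917, 50, 21, -24.9) z 0.006 0.026 med 0.022 mean [0.4815 0.1904] col [225. 202.  94.]

px [102. 131.] n 185 box (0.4874, 0.294, 24, 12, -88.7) z 0.021 0.025 med 0.024 mean [0.4876 0.2931] col [241. 240. 239.]
px [251. 161.] n 709 box (0.4746, 0.1048, 82, 13, 8.4) z 0.022 0.032 med 0.029 mean [0.4763 0.1048] col [198. 195. 188.]
px [182. 149.] n 197 box (0.4784, 0.192, 35, 9, -26.7) z 0.021 0.026 med 0.023 mean [0.4785 0.1918] col [242. 225. 104.]
px [102. 179.] n 55 box (0.4252, 0.2929, 14, 8, -82.5) z 0.021 0.024 med 0.022 mean [0.4252 0.2925] col [239. 238. 237.]
px [2
[... 392 characters left out ...]
, 0.258, 197, 124, 41.7) z 0.006 0.05 med 0.035 mean [0.2461 0.2401] col [195. 113.   1.]
px [145. 281.] n 36 box (0.2554, 0.3027, 36, 23, -8.3) z 0.006 0.01 med 0.007 mean [0.2541 0.3047] col [194. 101.   0.]
px [180. 280.] n 16 box (0.2572, 0.2118, 21, 11, -11.9) z 0.006 0.009 med 0.007 mean [0.257  0.2117] col [255. 173.   0.]
px [165. 284.] n 23 box (0.2488, 0.2511, 20, 18, 73.8) z 0.006 0.008 med 0.007 mean [0.2479 0.2508] col [255. 176.   0.]
px [174. 293.] n 22 box (0.2231, 0.229, 30, 16, -66.9) z 0.006 0.008 med 0.007 mean [0.2234 0.2267] col [255. 172.   0.]
px [266. 349.] n 1330 box (0.0771, -0.0192, 161, 54, -90.0) z 0.006 0.05 med 0.011 mean [ 0.077  -0.0194] col [122. 118.  78.]
```

View pics/w1.png

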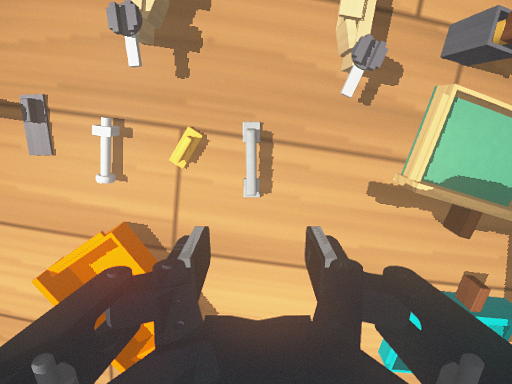

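View pics/t2.png

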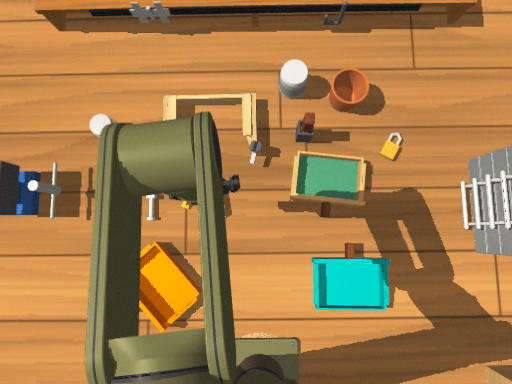

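```bash
python3 -m crank '[[0.0048,0.0077,-0.01,0,0.4],[0,0,-0.045,0,0.4],[0,0,-0.045,0,0.4],[0,0,-0.045,0,0.4],[0,0,-0.02,0,0.4],[0,0,0,0,0.4],[0,0,0,0,0.4]]'
```

```text
t: 3.3
ee_pos: [0.4759, 0.1046, 0.0333]
orientation: [-180.0, -0.1, 8.3]
wrist_force: [0.1, 0.5, 0.8]
grip_width: 0.0511
```

Well aligned; go down and grip.

```bash
python3 -m crank '[[-0.001,0,-0.015,0,0.4],[0,0,-0.0095,0,0.4],[0,0,0,0,1],[0,0,0,0,1],[0,0,0,0,1],[0,0,0,0,1]]'; python3 -m crank '[[0,0,0.03,0,1],[0,0,0.04,0,1],[0,0,0.03,0,1],[0,0,0,0,1]]'
```

```text
t: 4.05
ee_pos: [0.4743, 0.1049, 0.0086]
orientation: [-180.0, -0.0, 8.3]
wrist_force: [0.1, -0.4, -0.4]
grip_width: 0.0003
t: 4.55
ee_pos: [0.4763, 0.1052, 0.1108]
orientation: [180.0, -0.3, 8.3]
wrist_force: [0.3, 0.2, -0.7]
grip_width: -0.0002
```

```bash
python3 -m crank '[[0,-0.02,0.04,0,0.4],[0,0,0.04,0,0.4],[0,0,0,0,0.4]]'
python3 - <<'E'
from h import *
c=grab('wrist','w2.png');comps(c,.006,.05,(.4,.56),(.0,.35))
print();comps(c,.021,.05,(.4,.56),(.0,.35))
E
```

```text
t: 4.92
ee_pos: [0.4761, 0.0848, 0.1904]
orientation: [180.0, -0.3, 8.3]
wrist_force: [-0.0, -0.4, -0.4]
grip_width: 0.0508
px [ 93. 154.] n 929 box (0.4621, 0.2935, 84, 24, -1.1) z 0.006 0.026 med 0.017 mean [0.4645 0.291 ] col [210. 206. 201.]
px [241. 167.] n 775 box (0.4716, 0.1045, 93, 20, 8.2) z 0.006 0.032 med 0.029 mean [0.4761 0.1047] col [196. 194. 188.]
px [173. 153.] n 337 box (0.4795, 0.1915, 49, 21, -27.3) z 0.006 0.026 med 0.022 mean [0.4805 0.1897] col [222. 197.  93.]

px [ 89. 136.] n 200 box (0.4875, 0.293, 24, 12, 88.4) z 0.021 0.026 med 0.024 mean [0.4877 0.293 ] col [238. 237. 236.]
px [241. 167.] n 723 box (0.4745, 0.1045, 82, 13, 8.7) z 0.021 0.032 med 0.029 mean [0.4757 0.1045] col [197. 195. 188.]
px [170. 154.] n 190 box (0.4785, 0.192, 34, 9, -25.2) z 0.021 0.026 med 0.023 mean [0.479  0.1914] col [244. 227. 105.]
px [ 90. 185.] n 64 box (0.4252, 0.2926, 12, 10, -89.4) z 0.021 0.025 med 0.022 mean [0.4256 0.2926] col [236. 235. 233.]
```

View pics/w2.png

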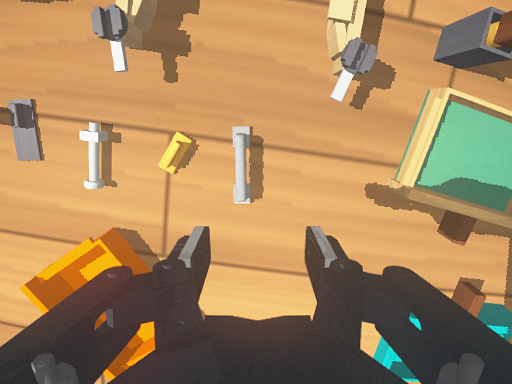

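Run:
```python
from h import *
s=status.state(); print(s['ee_pos'],s['orientation'],s['q'])
c=grab('wrist');P=pts(c)
print('tcp px',proj(c,s['ee_pos']),c['eye'],c['rotation'])
for uv in [(204,232),(200,240),(314,232),(322,240)]: print(uv,P[uv[1],uv[0]])
for n in ['top','scene']:
    c=grab(n,n+'3.png'); print(n,proj(c,s['ee_pos']))
    p=proj(c,s['ee_pos'])[0]; u,v=p.astype(int)
    im=c['color'][max(v-60,0):v+60,max(u-70,0):u+70,::-1].copy()
    cv2.imwrite('pics/%s3c.png'%n,cv2.resize(im,None,fx=5,fy=5))
```

```text
[0.47449955 0.08480503 0.18858611] [ 1.79997152e+02 -9.75895862e-02  8.31862416e+00] [5.10840884e+00 1.05390152e+01 9.77644558e+01 2.76305206e-03
 7.15989331e+01 8.67889171e+01]
tcp px [[256.55167776 217.60181625]] [0.54150671 0.09428326 0.3645285 ] [ 1.64555463e+02 -2.27318745e-02 -8.16418115e+01]
(204, 232) [0.48158575 0.11166892 0.23656012]
(200, 240) [0.48165982 0.11187127 0.24576093]
(314, 232) [0.48940053 0.0585683  0.23662845]
(322, 240) [0.48993163 0.05680611 0.24620304]
top [[218.28447855 192.6213694 ]]
scene [[273.75446586 150.71302442]]
```

View pics/scene3c.png

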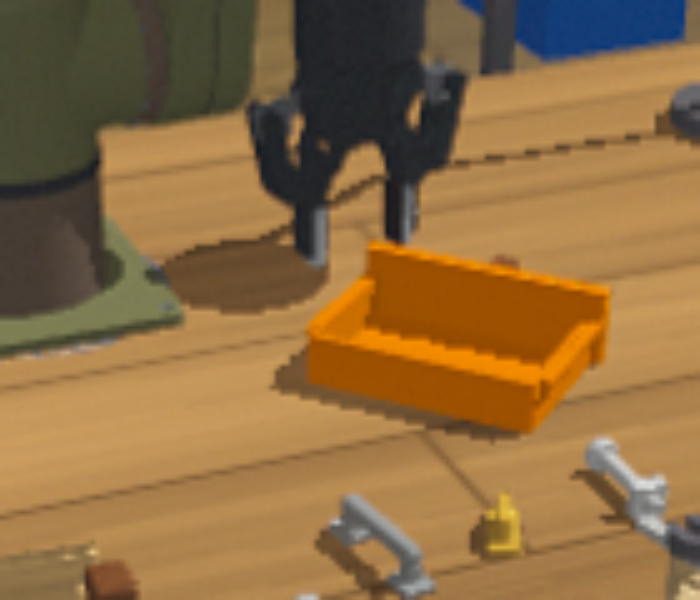

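Run:
```python
from h import *
s=status.state(); e=s['ee_pos']
for n in ['scene','wrist','top']:
    c=grab(n); P=pts(c)
    d=np.linalg.norm(P[...,:2]-e[:2],axis=2)
    m=(d<.07)&(P[...,2]>.05)
    q=P[m]; print(n,m.sum(), q[:,2].min() if len(q) else None, np.percentile(q[:,2],[1,5,10]) if len(q) else None)
    if n=='scene':
        i=q[:,2].argsort()[:15]; print(q[i].round(3))
    if n=='wrist':
        i=q[:,2].argsort()[:15]; print(q[i].round(3))
```

```text
scene 4432 0.22364397452035456 [0.2362615  0.27392057 0.29485031]
[[0.468 0.052 0.224]
 [0.477 0.11  0.224]
 [0.469 0.11  0.224]
 [0.478 0.052 0.225]
 [0.464 0.109 0.225]
 [0.487 0.054 0.225]
 [0.482 0.111 0.226]
 [0.491 0.056 0.226]
 [0.479 0.116 0.227]
 [0.477 0.11  0.227]
 [0.484 0.052 0.228]
 [0.471 0.11  0.228]
 [0.48  0.112 0.228]
 [0.49  0.059 0.229]
 [0.471 0.123 0.229]]
wrist 45766 0.222735965273415 [0.23322247 0.25459026 0.27213856]
[[0.464 0.109 0.223]
 [0.471 0.058 0.223]
 [0.464 0.109 0.223]
 [0.471 0.058 0.223]
 [0.47  0.058 0.223]
 [0.482 0.06  0.223]
 [0.473 0.11  0.223]
 [0.462 0.109 0.223]
 [0.463 0.109 0.223]
 [0.474 0.11  0.223]
 [0.476 0.111 0.223]
 [0.476 0.111 0.224]
 [0.483 0.06  0.224]
 [0.482 0.06  0.224]
 [0.482 0.06  0.224]]
top 9448 0.23282432441938072 [0.31631768 0.50772201 0.59571133]
```

```bash
python3 -m crank '[[0,0.0,0,0,1],[0,0,0,0,1],[0,0,0,0,1],[0,0,0,0,1]]'
cat > tips.py <<'E'
from h import *
s=status.state(); e=s['ee_pos']
print(e,s['grip_width'])
for n in ['scene','wrist']:
    c=grab(n); P=pts(c)
    d=np.linalg.norm(P[...,:2]-e[:2],axis=2)
    m=(d<.06)&(P[...,2]>e[2]-.03)
    q=P[m]; z0=np.sort(q[:,2])[5]
    t=q[q[:,2]<z0+.012]
    print(n,z0.round(4),'tip-ee',(z0-e[2]).round(4),'range',t[:,:2].min(0).round(4),t[:,:2].max(0).round(4))
E
python3 tips.py
```

```text
t: 5.78
ee_pos: [0.474, 0.0849, 0.1883]
orientation: [-180.0, -0.0, 8.3]
wrist_force: [0.5, -0.0, -0.6]
grip_width: 0.0
[0.47404365 0.08486881 0.18834696] 4.931528489210799e-05
scene 0.226 tip-ee 0.0377 range [0.4668 0.07  ] [0.49   0.0982]
wrist 0.2262 tip-ee 0.0379 range [0.4784 0.0718] [0.4864 0.0989]
```

```bash
python3 -m crank '[[0.0005,0.0198,-0.04,0,0.4],[0,0,-0.05,0,0.4],[0,0,-0.05,0,0.4],[0,0,-0.04,0,0.4],[0,0,0,0,0.4],[0,0,0,0,0.4]]'
python3 - <<'E'
from h import *
s=status.state(); e=s['ee_pos']; print(e,s['wrist_force'])
for n in ['scene','wrist']:
    c=grab(n); 
    u,v=proj(c,e+[0,0,.035])[0].astype(int);print(n,u,v)
    cv2.imwrite('pics/%s4.png'%n,cv2.resize(c['color'][max(v-60,0):v+50,max(u-70,0):u+70,::-1],None,fx=5,fy=5,interpolation=cv2.INTER_CUBIC))
E
```

```text
t: 6.62
ee_pos: [0.4756, 0.1048, 0.0093]
orientation: [180.0, -0.1, 8.3]
wrist_force: [0.2, 0.7, 1.2]
grip_width: 0.0513
[0.47562019 0.1047684  0.0092876 ] [0.23979796 0.70066688 1.18063992]
scene 279 190
wrist 256 241
```

View pics/scene4.png

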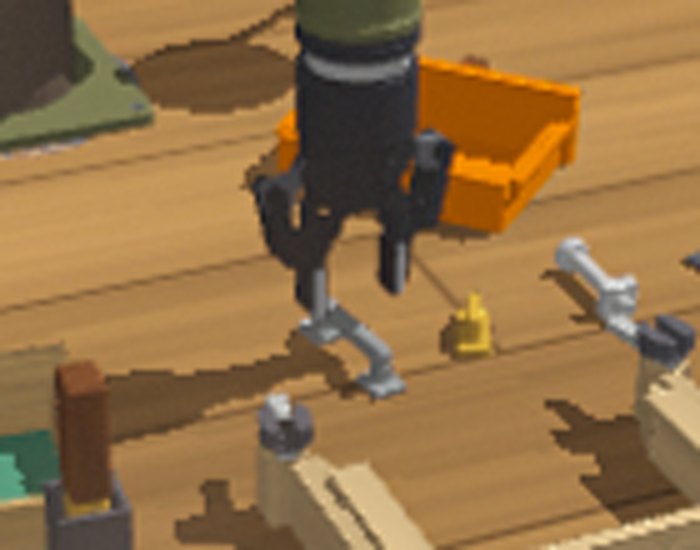

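View pics/wrist4.png

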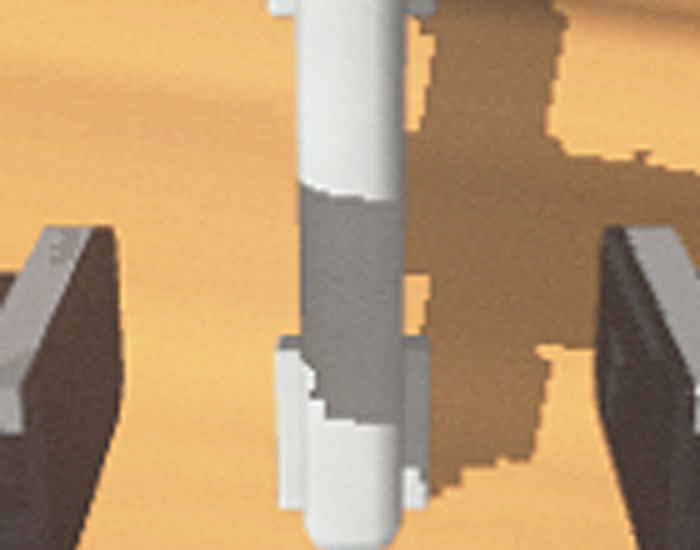

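```bash
python3 -m crank '[[-0.001,0,-0.015,0,0.4],[0,0,-0.01,0,0.4],[0,0,0,0,0.4],[0,0,0,0,0.4]]'; python3 tips.py
python3 - <<'E'
from h import *
s=status.state(); e=s['ee_pos']; print(e,s['wrist_force'])
for n in ['scene']:
    c=grab(n); 
    u,v=proj(c,e+[0,0,.035])[0].astype(int);print(n,u,v)
    cv2.imwrite('pics/%s5.png'%n,cv2.resize(c['color'][max(v-60,0):v+50,max(u-70,0):u+70,::-1],None,fx=5,fy=5,interpolation=cv2.INTER_CUBIC))
E
```

```text
t: 7.22
ee_pos: [0.474, 0.1047, -0.0162]
orientation: [180.0, -0.1, 8.3]
wrist_force: [-0.1, 1.0, 0.3]
grip_width: 0.0514
[ 0.47401002  0.1047034  -0.01617726] 0.05137860685732146
scene -0.0039 tip-ee 0.0123 range [0.4195 0.045 ] [0.5331 0.1646]
wrist -0.0024 tip-ee 0.0138 range [0.4142 0.0448] [0.534  0.1647]
[ 0.47400139  0.10468528 -0.01622264] [-0.1220352   0.54685561 -0.09499406]
scene 278 196
```

View pics/scene5.png

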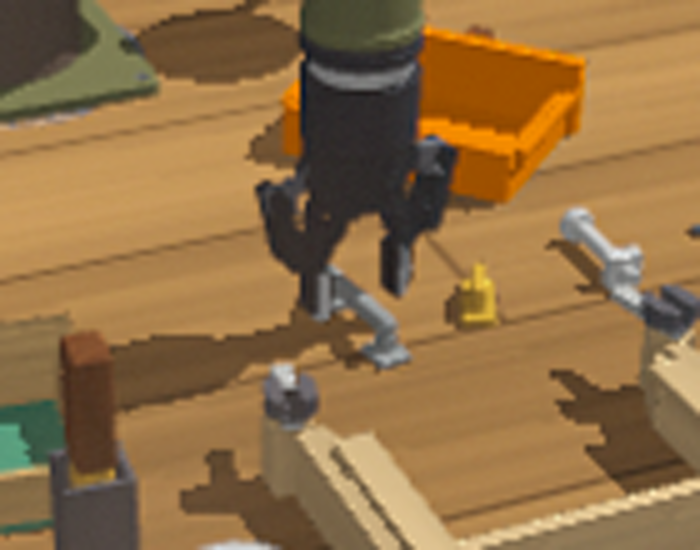

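```bash
python3 -m crank '[[0,0,-0.008,0,0.4],[0,0,0,0,1],[0,0,0,0,1],[0,0,0,0,1],[0,0,0,0,1]]'
```

```text
t: 8.0
ee_pos: [0.4735, 0.1046, -0.0247]
orientation: [-180.0, 0.0, 8.3]
wrist_force: [0.8, -0.2, -1.7]
grip_width: 0.0115
```

```bash
python3 -m crank '[[0,0,0.03,0,1],[0,0,0.04,0,1],[0,0,0.03,0,1],[0.011,-0.042,0,-2.6,1],[0.011,-0.042,0,-2.6,1],[0.011,-0.042,0,-2.6,1],[0.011,-0.042,0,-2.5,1],[0.011,-0.042,0,-2.5,1],[0.0105,-0.0415,0,-2.5,1],[0,0,0,0,1]]';python3 -m crank '[[0,0,0,0,1],[0,0,0,0,1]]'
python3 - <<'E'
from h import *
c=grab('wrist','w6.png')
comps(c,.052,.07,(.35,.6),(-.4,.0),5)
E
```

```text
t: 9.25
ee_pos: [0.5404, -0.1501, 0.0753]
orientation: [179.9, -0.1, -7.2]
wrist_force: [-0.7, 0.2, -2.2]
grip_width: 0.0117
t: 9.5
ee_pos: [0.5382, -0.1456, 0.0751]
orientation: [-180.0, 0.1, -6.9]
wrist_force: [-0.0, -0.3, -0.9]
grip_width: 0.0117
px [ 43. 152.] n 98 box (0.5985, -0.0055, 12, 4, -77.0) z 0.052 0.069 med 0.065 mean [ 0.5983 -0.0051] col [134. 127. 125.]
px [414. 282.] n 882 box (0.4606, -0.2596, 51, 14, 82.7) z 0.052 0.061 med 0.059 mean [ 0.462 -0.263] col [219. 200. 139.]
```

View pics/w6.png

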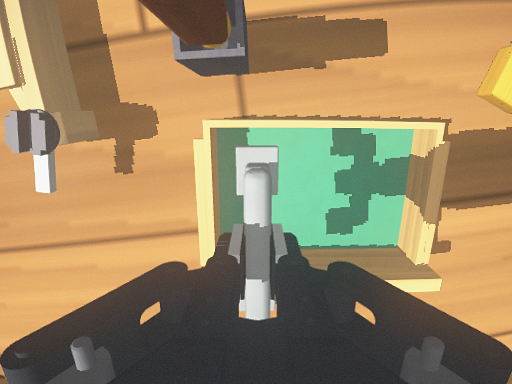

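```bash
python3 -m crank '[[0.0005,-0.001,-0.04,0,1],[0,0,-0.035,0,1],[0,0,-0.015,0,1],[0,0,0,0,1]]';python3 -m crank '[[0,0,-0.0025,0,1],[0,0,0,0,0.3],[0,0,0,0,0.3],[0,0,0,0,0.3],[0,0,0.04,0,0.3],[0,0,0.06,0,0.4],[0,0,0.04,0,0.4],[0,0,0,0,0.4]]'
python3 - <<'E'
from h import *
c=grab('wrist','w7.png')
comps(c,.02,.035,(.47,.6),(-.29,-.1),5)
E
```

```text
t: 10.05
ee_pos: [0.5388, -0.147, -0.0154]
orientation: [-180.0, 0.1, -6.9]
wrist_force: [0.2, -0.0, -0.7]
grip_width: 0.0115
t: 11.05
ee_pos: [0.5426, -0.1489, 0.127]
orientation: [179.9, -0.5, -7.0]
wrist_force: [-0.3, -0.0, -0.2]
grip_width: 0.0509
px [369. 123.] n 33 box (0.5876, -0.263, 27, 0, 84.6) z 0.021 0.032 med 0.026 mean [ 0.5876 -0.2632] col [137. 110.  76.]
px [302. 124.] n 40 box (0.5941, -0.1977, 35, 0, 84.1) z 0.02 0.034 med 0.028 mean [ 0.5941 -0.1979] col [224. 179. 117.]
px [390. 124.] n 8 box (0.5851, -0.2807, 6, 0, 84.3) z 0.033 0.035 med 0.034 mean [ 0.585  -0.2809] col [234. 194. 125.]
px [382. 182.] n 702 box (0.5253, -0.2745, 111, 3, -6.0) z 0.02 0.035 med 0.028 mean [ 0.5273 -0.2743] col [197. 162. 108.]
px [213. 180.] n 239 box (0.5464, -0.1055, 103, 1, -6.2) z 0.02 0.035 med 0.028 mean [ 0.5493 -0.1058] col [138. 109.  76.]
px [201. 140.] n 5 box (0.5911, -0.1022, 4, 0, 83.7) z 0.034 0.035 med 0.034 mean [ 0.5911 -0.1022] col [210. 160. 103.]
px [251. 176.] n 404 box (0.5425, -0.1427, 83, 13, -6.0) z 0.021 0.035 med 0.034 mean [ 0.5506 -0.1443] col [163. 168. 162.]
px [249. 186.] n 5 box (0.541, -0.1412, 4, 2, 48.7) z 0.034 0.035 med 0.035 mean [ 0.5412 -0.1414] col [211. 215. 211.]
px [246. 214.] n 47 box (0.5123, -0.1349, 20, 3, -7.4) z 0.031 0.035 med 0.034 mean [ 0.5126 -0.1344] col [209. 212. 208.]
px [261. 241.] n 533 box (0.479, -0.1466, 93, 2, 83.7) z 0.02 0.035 med 0.028 mean [ 0.4794 -0.1459] col [147. 119.  82.]
px [339. 239.] n 27 box (0.4704, -0.2287, 9, 1, 83.5) z 0.021 0.034 med 0.025 mean [ 0.4705 -0.2281] col [138. 116.  82.]
```

View pics/w7.png

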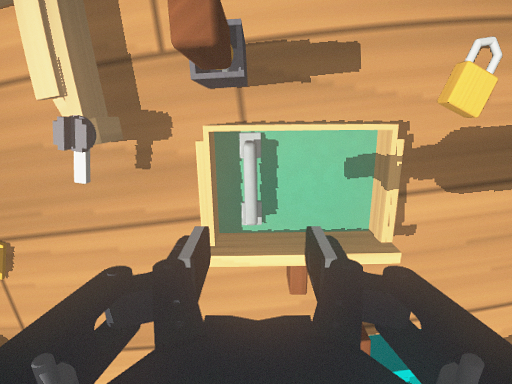

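```bash
python3 -m crank '[[-0.008,0.042,0.005,-2.4,0.4],[-0.008,0.042,0.005,-2.4,0.4],[-0.008,0.042,0.005,-2.4,0.4],[-0.008,0.042,0,-2.4,0.4],[-0.008,0.042,0,-2.4,0.4],[-0.008,0.042,0,-2.4,0.4],[-0.008,0.042,0,-2.4,0.4],[-0.008,0.042,0,-2.4,0.4],[0,0,0,0,0.4],[0,0,0,0,0.4]]'
python3 - <<'E'
from h import *
print(status.state()['ee_pos'])
c=grab('wrist','w8.png')
comps(c,.006,.035,(.38,.56),(.0,.35),5)
comps(c,.019,.035,(.38,.56),(.0,.35),5)
E
```

```text
t: 12.35
ee_pos: [0.4744, 0.1876, 0.1365]
orientation: [179.9, 0.1, -26.1]
wrist_force: [-0.4, -0.8, -0.3]
grip_width: 0.051
[0.47443335 0.18762533 0.13646782]
px [243. 153.] n 8 box (0.5019, 0.1905, 5, 2, -25.3) z 0.006 0.007 med 0.006 mean [0.5025 0.1904] col [248. 238. 108.]
px [247. 152.] n 7 box (0.501, 0.1862, 3, 2, -26.7) z 0.006 0.008 med 0.006 mean [0.501 0.186] col [248. 239. 112.]
px [258. 151.] n 9 box (0.4975, 0.1753, 5, 2, 63.6) z 0.006 0.007 med 0.006 mean [0.4972 0.1753] col [250. 233. 104.]
px [252. 175.] n 420 box (0.4775, 0.1918, 46, 20, -22.9) z 0.006 0.025 med 0.023 mean [0.4791 0.191 ] col [233. 211.  98.]
px [259. 161.] n 5 box (0.4873, 0.1779, 3, 1, 64.7) z 0.006 0.007 med 0.006 mean [0.4873 0.1783] col [189. 142.  70.]
px [260. 164.] n 6 box (0.4828, 0.1789, 3, 2, -0.6) z 0.006 0.007 med 0.006 mean [0.4829 0.179 ] col [188. 141.  71.]
px [260. 192.] n 5 box (0.455, 0.1924, 5, 1, -25.7) z 0.006 0.007 med 0.006 mean [0.4549 0.1926] col [249. 231. 103.]
px [170. 213.] n 708 box (0.4756, 0.2935, 57, 24, -0.9) z 0.007 0.026 med 0.017 mean [0.4799 0.2918] col [220. 218. 215.]
px [252. 176.] n 286 box (0.4788, 0.1912, 35, 9, -24.5) z 0.02 0.025 med 0.023 mean [0.4788 0.1912] col [240. 221. 103.]
px [164. 209.] n 248 box (0.4883, 0.2937, 24, 13, -87.1) z 0.019 0.026 med 0.023 mean [0.488  0.2928] col [237. 237. 235.]
```

```bash
python3 -m crank '[[0.0044,0.0036,-0.03,0.5,0.4],[0,0,-0.045,0,0.4],[0,0,-0.04,0,0.4],[0,0,-0.025,0,0.4],[0,0,-0.02,0,0.4],[0,0,0,0,0.4],[0,0,0,0,1],[0,0,0,0,1],[0,0,0,0,1],[0,0,0,0,1]]'
```

```text
t: 13.65
ee_pos: [0.4809, 0.1919, -0.0211]
orientation: [-179.9, -0.1, -25.7]
wrist_force: [-1.7, -1.4, 6.5]
grip_width: 0.0071
```

```bash
python3 -m crank '[[0,0,0.03,0,1],[0,0,0.045,0,1],[0,0,0.03,0,1],[0.006,-0.043,0,2.7,1],[0.006,-0.043,0,2.7,1],[0.006,-0.043,0,2.7,1],[0.006,-0.043,0,2.7,1],[0.006,-0.043,0,2.7,1],[0.006,-0.043,0,2.7,1],[0.006,-0.043,0,2.7,1]]';python3 -m crank '[[0.005,-0.043,0,0,1],[0.005,-0.042,0,0,1],[0,0,0,0,1],[0,0,0,0,1]]'
python3 - <<'E'
from h import *
c=grab('wrist','w9.png')
comps(c,.02,.035,(.47,.6),(-.29,-.1),20)
E
```

```text
t: 14.9
ee_pos: [0.5218, -0.1105, 0.0829]
orientation: [-180.0, -0.0, -6.7]
wrist_force: [0.4, 0.5, 0.1]
grip_width: 0.0071
t: 15.4
ee_pos: [0.5312, -0.1936, 0.0826]
orientation: [-179.9, 0.1, -6.8]
wrist_force: [-0.7, 0.5, -0.9]
grip_width: 0.007
px [306. 117.] n 36 box (0.5897, -0.2389, 26, 0, 84.2) z 0.021 0.034 med 0.028 mean [ 0.5897 -0.2391] col [225. 181. 119.]
px [212. 118.] n 38 box (0.5977, -0.165, 31, 0, 83.6) z 0.02 0.034 med 0.027 mean [ 0.5977 -0.1653] col [227. 183. 120.]
px [352. 186.] n 768 box (0.525, -0.2742, 111, 2, -6.0) z 0.02 0.035 med 0.028 mean [ 0.5278 -0.2744] col [198. 166. 111.]
px [151. 183.] n 811 box (0.5462, -0.1054, 105, 2, -5.9) z 0.02 0.035 med 0.028 mean [ 0.5505 -0.1058] col [146. 116.  80.]
px [198. 180.] n 594 box (0.5423, -0.1426, 83, 13, -5.9) z 0.02 0.035 med 0.033 mean [ 0.5495 -0.1473] col [138. 141. 135.]
px [186. 179.] n 46 box (0.5529, -0.1389, 19, 3, -6.4) z 0.032 0.035 med 0.034 mean [ 0.5524 -0.1385] col [218. 222. 218.]
px [188. 198.] n 28 box (0.5368, -0.1378, 10, 4, -14.3) z 0.032 0.035 med 0.034 mean [ 0.5366 -0.1372] col [217. 221. 217.]
px [190. 215.] n 47 box (0.5207, -0.1355, 19, 5, -14.8) z 0.031 0.035 med 0.034 mean [ 0.5211 -0.1355] col [213. 218. 213.]
px [193. 234.] n 26 box (0.5037, -0.1354, 9, 5, 42.6) z 0.033 0.035 med 0.035 mean [ 0.5041 -0.1354] col [205. 214. 207.]
px [190. 255.] n 447 box (0.4813, -0.1261, 52, 2, 83.6) z 0.02 0.035 med 0.028 mean [ 0.4812 -0.1266] col [147. 120.  83.]
px [301. 254.] n 64 box (0.4706, -0.2272, 9, 1, -89.8) z 0.02 0.034 med 0.027 mean [ 0.4705 -0.2267] col [141. 118.  82.]
```

View pics/w9.png

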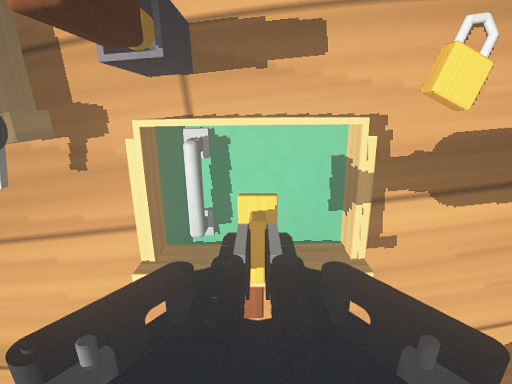

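```bash
python3 -m crank '[[0.002,-0.002,-0.04,0,1],[0,0,-0.035,0,1],[0,0,-0.015,0,1],[0,0,-0.0065,0,1],[0,0,0,0,1],[0,0,0,0,0.75],[0,0,0,0,0.75],[0,0,0,0,0.75],[0,0,0.04,0,0.75],[0,0,0.06,0,0.75]]'
python3 -m crank '[[-0.006,0.055,0.03,0.8,0.4],[-0.006,0.055,0.01,0.8,0.4],[-0.01,0.055,0,0.8,0.4],[-0.01,0.055,0,0.8,0.4],[-0.01,0.055,0,0.8,0.4],[-0.01,0.055,0,0.8,0.4],[-0.01,0.055,0,0.8,0.4],[-0.01,0.05,0,0.8,0.4],[-0.005,0.05,0,0,0.4],[0,0,0,0,0.4]]'
python3 -m crank '[[0,0,0,0,0.4],[0,0,0,0,0.4]]'
python3 - <<'E'
from h import *
print(status.state()['ee_pos'])
c=grab('wrist','w10.png')
comps(c,.006,.035,(.38,.56),(.0,.35),20)
comps(c,.019,.035,(.38,.56),(.0,.35),20)
c=grab('top','t10.png')
comps(c,.008,.04,(.485,.59),(-.27,-.11),20)
E
```

```text
t: 16.7
ee_pos: [0.5322, -0.1956, 0.0856]
orientation: [-179.9, 0.3, -6.8]
wrist_force: [0.6, -0.6, -0.1]
grip_width: 0.0212
t: 17.95
ee_pos: [0.4568, 0.2918, 0.1264]
orientation: [-179.9, -0.1, -0.1]
wrist_force: [-0.2, -0.9, 0.3]
grip_width: 0.0512
t: 18.2
ee_pos: [0.4569, 0.2871, 0.1261]
orientation: [180.0, 0.0, -0.4]
wrist_force: [0.7, -0.4, 0.8]
grip_width: 0.0511
[0.45693231 0.28707773 0.1260793 ]
px [250. 173.] n 1237 box (0.4622, 0.2934, 84, 24, -0.1) z 0.006 0.026 med 0.017 mean [0.4634 0.2935] col [229. 226. 223.]
px [249. 150.] n 298 box (0.4877, 0.2939, 23, 12, 89.5) z 0.021 0.026 med 0.024 mean [0.4881 0.2941] col [245. 244. 243.]
px [251. 210.] n 146 box (0.4252, 0.2937, 18, 10, -88.5) z 0.019 0.025 med 0.022 mean [0.4256 0.2933] col [232. 230. 227.]
px [343. 157.] n 81 box (0.5858, -0.2367, 65, 10, 83.1) z 0.008 0.04 med 0.028 mean [ 0.5864 -0.24  ] col [162. 129.  77.]
px [308. 175.] n 223 box (0.5414, -0.1418, 98, 24, -6.3) z 0.008 0.038 med 0.033 mean [ 0.5384 -0.1418] col [144. 147. 140.]
px [327. 178.] n 143 box (0.533, -0.1972, 58, 23, -8.7) z 0.008 0.032 med 0.012 mean [ 0.5315 -0.196 ] col [223. 177.  60.]
```

View pics/w10.png

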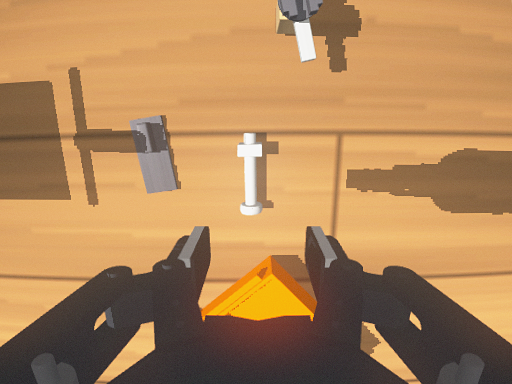

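View pics/t10.png

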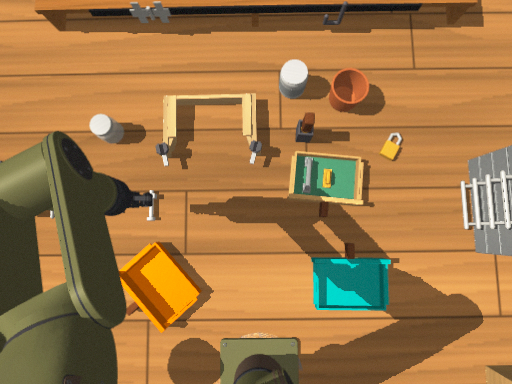

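```bash
python3 -m crank '[[-0.0005,0.0065,-0.03,0.3,0.4],[0,0,-0.045,0,0.4],[0,0,-0.04,0,0.4],[0,0,-0.025,0,0.4],[0,0,-0.012,0,0.4],[0,0,-0.004,0,0.4],[0,0,0,0,1],[0,0,0,0,1],[0,0,0,0,1],[0,0,0,0,1]]'
```

```text
t: 19.55
ee_pos: [0.4573, 0.2952, -0.0287]
orientation: [-179.9, -0.1, -0.1]
wrist_force: [-0.3, -2.1, 6.3]
grip_width: 0.0093
```

```bash
python3 -m crank '[[0,0,0.03,0,1],[0,0,0.045,0,1],[0,0,0.035,0,1],[0.0066,-0.05,0,-0.7,1],[0.0066,-0.05,0,-0.7,1],[0.0066,-0.05,0,-0.7,1],[0.0066,-0.05,0,-0.7,1],[0.0066,-0.05,0,-0.7,1],[0.0066,-0.05,0,-0.7,1],[0.0066,-0.05,0,-0.7,1]]';python3 -m crank '[[0.0066,-0.05,0,-0.7,1],[0.0066,-0.05,0,-0.7,1],[0.0066,-0.05,0,-0.2,1],[0,-0.04,0,0,1],[0,0,0,0,1],[0,0,0,0,1]]'
python3 - <<'E'
from h import *
c=grab('wrist','w11.png')
comps(c,.02,.035,(.47,.6),(-.29,-.1),60)
E
```

```text
t: 20.8
ee_pos: [0.5025, -0.0566, 0.0802]
orientation: [-180.0, -0.0, -5.0]
wrist_force: [0.4, -0.4, -1.0]
grip_width: 0.0094
t: 21.55
ee_pos: [0.5217, -0.2444, 0.0797]
orientation: [-179.9, 0.1, -6.6]
wrist_force: [-0.2, 0.3, -0.7]
grip_width: 0.0096
px [292. 176.] n 260 box (0.5305, -0.2749, 98, 0, -6.2) z 0.02 0.035 med 0.028 mean [ 0.5336 -0.2752] col [224. 186. 125.]
px [ 90. 179.] n 1221 box (0.5459, -0.1053, 106, 3, -5.9) z 0.02 0.035 med 0.028 mean [ 0.5505 -0.1058] col [135. 107.  74.]
px [137. 181.] n 769 box (0.5416, -0.1468, 84, 11, -1.7) z 0.02 0.035 med 0.032 mean [ 0.5456 -0.1478] col [119. 122. 117.]
px [199. 188.] n 525 box (0.5327, -0.1968, 35, 9, -6.3) z 0.02 0.032 med 0.029 mean [ 0.5335 -0.1975] col [218. 195.  95.]
px [161. 252.] n 889 box (0.4785, -0.1513, 103, 3, 83.5) z 0.02 0.035 med 0.028 mean [ 0.4785 -0.1523] col [139. 114.  80.]
```

View pics/w11.png

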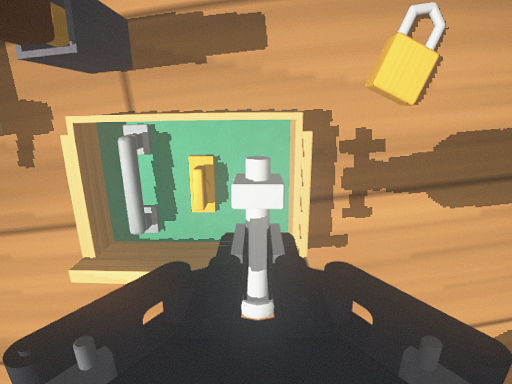

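```bash
python3 -m crank '[[0.001,0,-0.04,0,1],[0,0,-0.035,0,1],[0,0,-0.018,0,1],[0,0,-0.007,0,1],[0,0,0,0,1],[0,0,0,0,0.75],[0,0,0,0,0.75],[0,0,0,0,0.75],[0,0,0.04,0,0.75],[0,0,0.06,0,0.75]]'
python3 -m crank '[[-0.04,0.02,0.05,0,0.4],[-0.04,0.02,0,0,0.4],[0,0,0,0,0.4],[0,0,0,0,0.4]]'
python3 - <<'E'
from h import *
print(status.state()['ee_pos'])
c=grab('wrist','w12.png')
comps(c,.05,.09,(.3,.6),(-.35,-.05),60)
comps(c,.01,.035,(.3,.6),(-.35,-.05),60)
c=grab('top');comps(c,.04,.09,(.3,.5),(-.35,-.05),10)
E
```

```text
t: 22.85
ee_pos: [0.5218, -0.2444, 0.0795]
orientation: [-179.9, 0.3, -6.6]
wrist_force: [0.5, -0.2, -0.6]
grip_width: 0.0214
t: 23.35
ee_pos: [0.4467, -0.2069, 0.1272]
orientation: [180.0, -0.1, -6.6]
wrist_force: [0.2, 0.5, 0.1]
grip_width: 0.0513
[ 0.4467246  -0.20690305  0.1272307 ]
px [228. 167.] n 3317 box (0.4678, -0.1819, 196, 16, 83.8) z 0.05 0.062 med 0.06 mean [ 0.4701 -0.1841] col [234. 218. 150.]
px [274. 312.] n 690 box (0.309, -0.2003, 106, 17, -88.1) z 0.05 0.061 med 0.056 mean [ 0.3129 -0.2096] col [ 42. 144. 138.]
px [214.  80.] n 4018 box (0.5325, -0.189, 172, 117, 83.8) z 0.01 0.035 med 0.023 mean [ 0.5463 -0.1779] col [151. 123.  84.]
px [182.  89.] n 1116 box (0.5413, -0.1423, 100, 22, -6.1) z 0.01 0.035 med 0.014 mean [ 0.542  -0.1468] col [146. 150. 144.]
px [287.  89.] n 1501 box (0.5284, -0.2455, 84, 24, -6.4) z 0.01 0.032 med 0.024 mean [ 0.5306 -0.2453] col [228. 229. 227.]
px [236.  95.] n 1221 box (0.5316, -0.1962, 51, 22, -7.0) z 0.01 0.032 med 0.012 mean [ 0.5317 -0.1969] col [226. 201.  96.]
px [262. 290.] n 1210 box (0.3189, -0.2036, 109, 37, -67.2) z 0.01 0.035 med 0.023 mean [ 0.318  -0.1977] col [ 66. 111. 103.]
px [312. 201.] n 267 box (0.4685, -0.1436, 116, 45, 60.6) z 0.04 0.063 med 0.057 mean [ 0.4642 -0.1464] col [198. 154.  91.]
px [319. 260.] n 51 box (0.3084, -0.161, 28, 14, 88.7) z 0.042 0.062 med 0.058 mean [ 0.3107 -0.1596] col [  4. 172. 162.]
px [375. 261.] n 152 box (0.3063, -0.3046, 78, 11, 89.3) z 0.055 0.063 med 0.059 mean [ 0.3063 -0.3051] col [  4. 196. 186.]
```

View pics/w12.png

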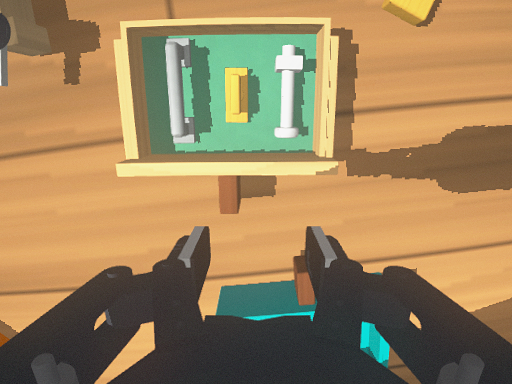

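Run:
```python
from h import *
for n in ['wrist','top']:
    c=grab(n);P=pts(c)
    m=(P[...,2]>.042)&(P[...,2]<.055)&(P[...,0]>.40)&(P[...,0]<.462)&(P[...,1]>-.25)&(P[...,1]<-.1)&(c['color'][...,0]<170)
    print(n,m.sum(),box(P[m]),np.median(P[m][:,2]))
```

```text
wrist 192 (0.4419, -0.1856, 35, 6, -6.2) 0.04930159667796602
top 84 (0.4427, -0.1793, 37, 16, -1.5) 0.048952952160211616
```

```bash
python3 -m crank '[[-0.005,0.027,-0.02,0.4,0.4],[0,0,-0.045,0,0.4],[0,0,-0.035,0,0.4],[0,0,0,0,0.4],[0,0,0,0,0.4]]'
python3 - <<'E'
from h import *
c=grab('wrist','w13.png');print(status.state()['ee_pos'])
E
```

```text
t: 24.18
ee_pos: [0.4422, -0.1801, 0.0271]
orientation: [180.0, -0.0, -6.2]
wrist_force: [0.8, 0.2, -0.1]
grip_width: 0.0512
[ 0.44264273 -0.18029207  0.02766162]
```

View pics/w13.png

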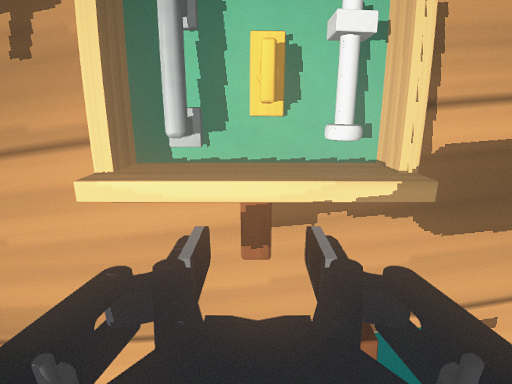

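```bash
python3 -m crank '[[0,0,-0.03,0,0.4],[0,0,-0.014,0,0.4],[0,0,0,0,0.4],[0,0,0,0,1],[0,0,0,0,1],[0,0,0,0,1],[0,0,0,0,1]]'
```

```text
t: 25.1
ee_pos: [0.4419, -0.1798, -0.0164]
orientation: [180.0, -0.1, -6.1]
wrist_force: [0.0, 0.5, 6.9]
grip_width: 0.0174
```

```bash
python3 -m crank '[[-0.005,0.003,0,1,1],[-0.005,0.005,0,1.4,1],[-0.006,0.008,0,1.5,1],[-0.005,0.011,0,1.5,1],[0,0.015,0,1.4,1],[0,0.018,0,0,1],[0,0.02,0,0,1],[0,0.02,0,0,1],[0,0.02,0,0,1],[0,0.02,0,0,1]]'
python3 -m crank '[[0,0.02,0,0,1],[0,0.02,0,0,1],[0,0.02,0,0,1],[0,0.02,0,0,1],[0,0.02,0,0,1],[0,0.02,0,0,1],[0,0.018,0,0,1],[0,0.012,0,0,1],[0,0.006,0,0,1],[0,0,0,0,1]]'
python3 - <<'E'
from h import *
print(status.state()['ee_pos'],status.state()['wrist_force'])
c=grab('wrist','w14.png')
c=grab('top','t14.png')
E
```

```text
t: 26.35
ee_pos: [0.4217, -0.0404, -0.0164]
orientation: [179.9, -0.2, 0.7]
wrist_force: [0.8, -8.3, 8.0]
grip_width: 0.0173
t: 27.6
ee_pos: [0.4203, 0.1161, -0.0164]
orientation: [180.0, -0.1, 0.7]
wrist_force: [0.1, -2.7, 10.4]
grip_width: 0.0172
[ 0.42034921  0.11612608 -0.01638137] [ 0.13477097 -2.65364165 10.43053572]
```

View pics/w14.png

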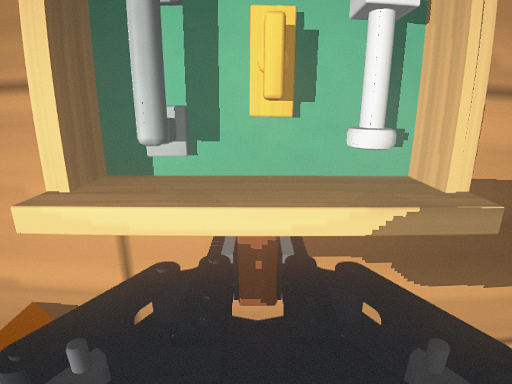

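View pics/t14.png

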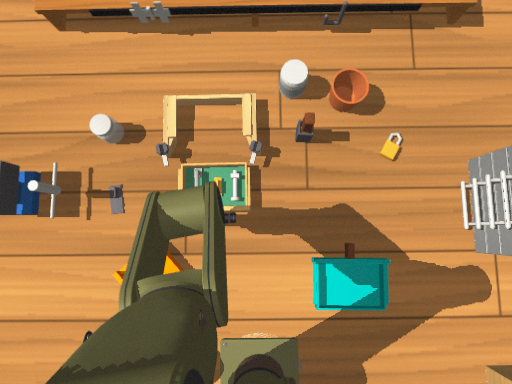

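```bash
cat > meas.py <<'E'
from h import *
c=grab('top');P=pts(c)
m=(P[...,2]>.046)&(P[...,2]<.056)
for x in [.64,.66,.68,.70,.72,.74]:
    s=m&(abs(P[...,0]-x)<.008)
    y=P[s][:,1]; L=y[(y>.17)&(y<.26)];R=y[(y<.09)&(y>-.02)]
    print('holder',x,'L',L.min().round(4),L.max().round(4),'R',R.min().round(4),R.max().round(4),'mid in',((L.min()+R.max())/2).round(4))
comps(c,.056,.075,(.55,.66),(-.05,.32),10)
m=(P[...,2]>.03)&(P[...,2]<.044)
for x in np.arange(.48,.70,.02):
    s=m&(abs(P[...,0]-x)<.008)
    y=P[s][:,1]; L=y[(y>.19)&(y<.245)];R=y[(y<.06)&(y>0.01)]
    if len(L)>2 and len(R)>2: print('drawer',x.round(3),'L',L.max().round(4),'R',R.min().round(4),'mid',((L.max()+R.min())/2).round(4))
s=m&(P[...,1]>.06)&(P[...,1]<.19)&(P[...,0]>.5)&(P[...,0]<.8)
q=P[s]
for y in [.08,.1,.12,.14,.16,.18]:
    t=q[abs(q[:,1]-y)<.01]; print('back',y,t[:,0].max().round(4) if len(t) else None)
E
python3 meas.py
```

```text
holder 0.64 L 0.2207 0.254 R -0.0009 0.0099 mid in 0.1153
holder 0.66 L 0.218 0.2541 R -0.0011 0.0344 mid in 0.1262
holder 0.68 L 0.218 0.2551 R 0.0041 0.0342 mid in 0.1261
holder 0.7 L 0.2184 0.2551 R 0.0038 0.0369 mid in 0.1276
holder 0.72 L 0.2186 0.2561 R 0.0009 0.0368 mid in 0.1277
holder 0.74 L 0.2187 0.256 R 0.0008 0.0367 mid in 0.1277
px [255. 146.] n 112 box (0.614, -0.0001, 30, 30, 70.6) z 0.056 0.07 med 0.065 mean [6.134e-01 5.000e-04] col [102.  96.  93.]
px [162. 148.] n 122 box (0.611, 0.2523, 32, 30, -74.5) z 0.056 0.072 med 0.065 mean [0.6108 0.252 ] col [104.  95.  91.]
drawer 0.5 L 0.2131 R 0.0196 mid 0.1164
drawer 0.52 L 0.2139 R 0.0194 mid 0.1166
drawer 0.54 L 0.2139 R 0.0193 mid 0.1166
drawer 0.56 L 0.2151 R 0.0192 mid 0.1172
drawer 0.58 L 0.2053 R 0.0272 mid 0.1162
drawer 0.62 L 0.2419 R 0.0157 mid 0.1288
drawer 0.64 L 0.2438 R 0.0101 mid 0.1269
back 0.08 0.7573
back 0.1 0.7579
back 0.12 0.7578
back 0.14 0.7571
back 0.16 0.757
back 0.18 0.7573
```

```bash
python3 -m crank '[[0,0.0045,0,0,1],[0.004,0.004,0,0,1],[0.012,0,0,0,1],[0.015,0,0,0,1],[0.015,0.0002,0,0,1],[0.015,0.0002,0,0,1],[0.012,0.0002,0,0,1],[0.006,0,0,0,1],[0,0,0,0,1]]'; python3 meas.py | grep drawer
python3 - <<'E'
from h import *
c=grab('top')
cv2.imwrite('pics/t15.png',cv2.resize(c['color'][80:230,140:280,::-1],None,fx=4,fy=4))
E
```

```text
t: 28.88
ee_pos: [0.4881, 0.1243, -0.0171]
orientation: [179.9, 1.0, 0.7]
wrist_force: [-14.9, -0.2, 23.7]
grip_width: 0.0171
drawer 0.62 L 0.2416 R 0.0157 mid 0.1286
drawer 0.64 L 0.2426 R 0.0129 mid 0.1278
```

View pics/t15.png

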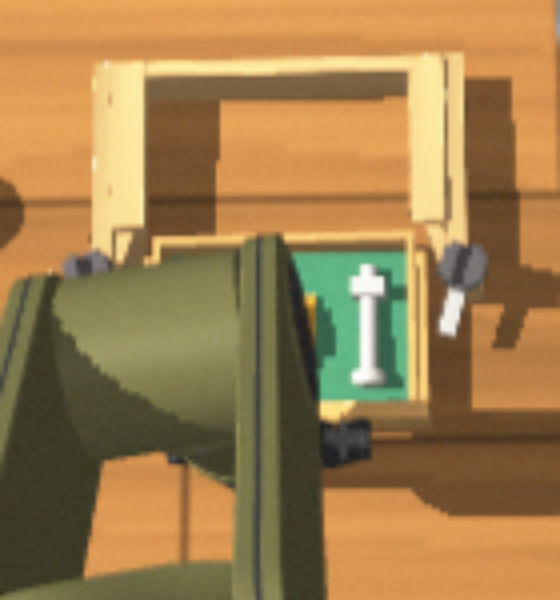

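```bash
python3 -m crank '[[0,0,0.001,0,1],[0,0,0.0,0,1],[0,0,0,0,1]]'
python3 - <<'E'
from h import *
c=grab('scene')
cv2.imwrite('pics/s15.png',cv2.resize(c['color'][170:270,240:400,::-1],None,fx=5,fy=5,interpolation=cv2.INTER_CUBIC))
E
```

```text
t: 29.35
ee_pos: [0.4985, 0.1255, -0.017]
orientation: [180.0, 0.1, 0.6]
wrist_force: [0.5, -0.0, -6.3]
grip_width: 0.0172
```

View pics/s15.png

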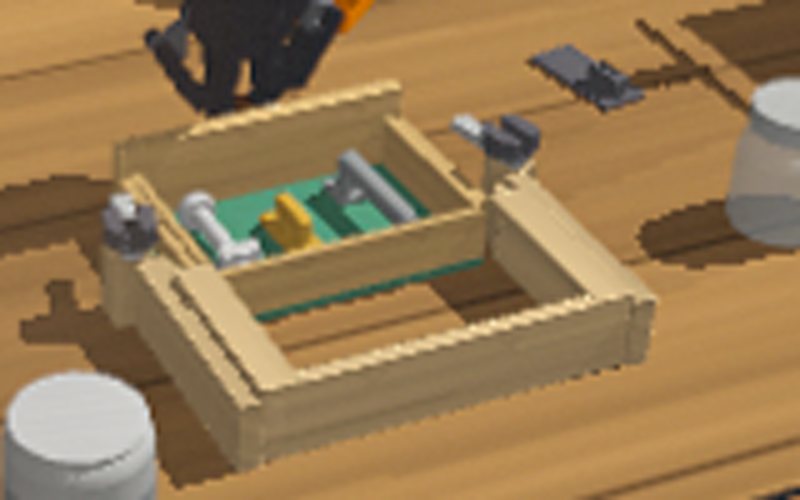

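```bash
python3 -m crank '[[0.006,0,0,0,1],[0.01,0.0002,0,0,1],[0.01,0.0002,0,0,1],[0.01,0.0002,0,0,1],[0.01,0.0002,0,0,1],[0.008,0,0,0,1],[0,0,0,0,1],[0,0,0,0,1]]'
```

```text
t: 30.4
ee_pos: [0.5524, 0.1263, -0.0165]
orientation: [180.0, 0.1, 0.6]
wrist_force: [-0.1, -0.7, -7.4]
grip_width: 0.0172
```

Run:
```python
from h import *
c=grab('scene')
cv2.imwrite('pics/s16.png',cv2.resize(c['color'][170:270,240:400,::-1],None,fx=5,fy=5,interpolation=cv2.INTER_CUBIC))
c=grab('wrist','w16.png')
```

```text
(no output)
```

View pics/s16.png

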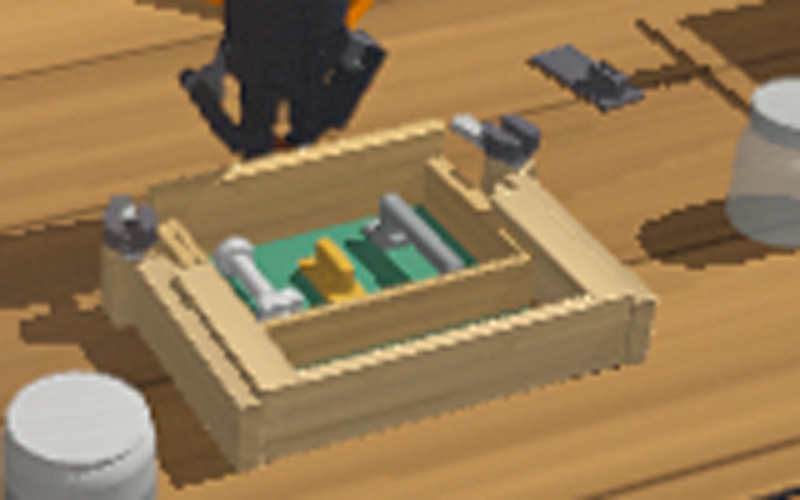

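```bash
python3 -m crank '[[0.006,0,0,0,1],[0.01,0,0,0,1],[0.01,0,0,0,1],[0.01,0,0,0,1],[0.008,0,0,0,1],[0.003,0,0,0,1],[0,0,0,0,1],[0,0,0,0,1]]'
python3 -m crank '[[0.003,0,0,0,1],[0.002,0,0,0,1],[0.0,0,0,0,1]]'
```

```text
t: 31.5
ee_pos: [0.5996, 0.1263, -0.0164]
orientation: [180.0, 0.0, 0.6]
wrist_force: [0.2, -0.4, -6.9]
grip_width: 0.0171
t: 31.88
ee_pos: [0.6011, 0.1265, -0.0169]
orientation: [180.0, 0.4, 0.6]
wrist_force: [-6.9, 0.4, -4.0]
grip_width: 0.0173
```

```bash
python3 -m crank '[[0.002,0,0,0,1],[0.0,0,0,0,1],[0.0,0,0,0,1],[0.0,0,0,0,1]]'
python3 - <<'E'
from h import *
c=grab('scene')
cv2.imwrite('pics/s17.png',cv2.resize(c['color'][170:270,240:400,::-1],None,fx=5,fy=5,interpolation=cv2.INTER_CUBIC))
E
```

```text
t: 32.38
ee_pos: [0.601, 0.1265, -0.017]
orientation: [180.0, 0.6, 0.6]
wrist_force: [-9.8, 1.9, -1.3]
grip_width: 0.0172
```

View pics/s17.png

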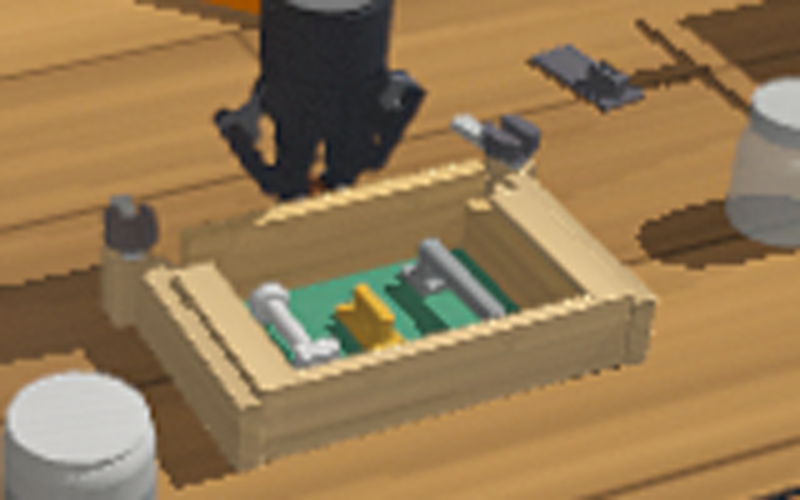

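```bash
python3 -m crank '[[0,0,0,0,0.5],[0,0,0,0,0.5],[0,0,0,0,0.5],[0,0,0.04,0,0.5],[0,0,0.06,0,0.5],[0,0,0.06,0,0.5],[-0.04,-0.03,0.03,0,0.4],[-0.04,-0.04,0,0,0.4],[0,-0.04,0,0,0.4],[0,0,0,0,0.4]]'
python3 - <<'E'
from h import *
print(status.state()['ee_pos'])
c=grab('wrist','w18.png')
comps(c,.052,.062,(.5,.68),(0.02,.23),40)
c=grab('top','t18.png')
comps(c,.052,.062,(.5,.68),(0.02,.23),40)
comps(c,.06,.075,(.55,.66),(-.05,.32),10)
comps(c,.09,.2,(.4,.8),(-.2,.0),5)
E
```

```text
t: 33.67
ee_pos: [0.5275, 0.0141, 0.1747]
orientation: [179.9, -0.1, 0.4]
wrist_force: [0.6, 0.5, -0.5]
grip_width: 0.0509
[0.52751363 0.01407649 0.17469632]
px [146.  77.] n 2630 box (0.6286, 0.1261, 196, 13, -89.5) z 0.052 0.062 med 0.06 mean [0.6285 0.1239] col [242. 229. 159.]
px [158. 148.] n 45 box (0.6097, 0.2629, 29, 11, 13.8) z 0.061 0.071 med 0.066 mean [0.6095 0.262 ] col [116. 105.  99.]
px [165. 147.] n 43 box (0.6136, 0.2434, 28, 11, 12.0) z 0.061 0.069 med 0.066 mean [0.6137 0.2433] col [116. 106. 103.]
px [295.  78.] n 220 box (0.7847, -0.1056, 67, 30, -89.6) z 0.09 0.102 med 0.099 mean [ 0.7869 -0.1074] col [228. 225. 219.]
px [308. 121.] n 207 box (0.6584, -0.1326, 31, 23, -3.5) z 0.091 0.161 med 0.155 mean [ 0.6545 -0.1308] col [114.  66.  38.]
```

View pics/w18.png

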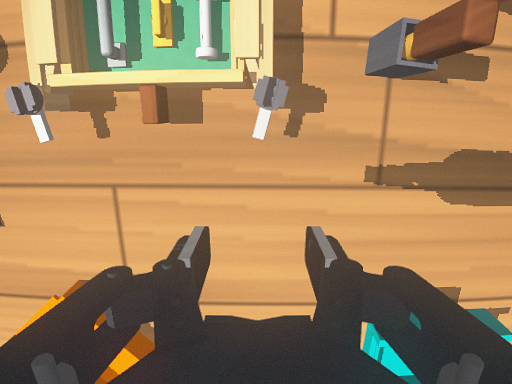

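View pics/t18.png

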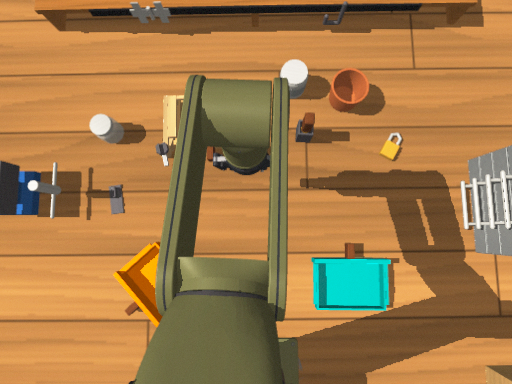

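```bash
python3 -m crank '[[0.022,-0.025,0.002,-0.6,0.3],[0.022,-0.025,0,-0.6,0.3],[0.022,-0.025,0,-0.6,0.3],[0.022,-0.024,0,-0.6,0.3],[0.022,-0.024,0,0,0.3],[0.021,-0.024,0,0,0.3],[0,0,0,0,0.3],[0,0,0,0,0.3]]'
python3 - <<'E'
from h import *
print(status.state()['ee_pos'])
c=grab('wrist','w19.png')
P=pts(c)
for z in [(.152,.17),(.14,.15),(.125,.14),(.11,.125),(.092,.11),(.073,.086)]: print(z);comps(c,*z,(.6,.72),(-.19,-.06),30)
c=grab('scene');
for z in [(.152,.17),(.14,.15),(.125,.14),(.11,.125),(.092,.11)]: print(z);comps(c,*z,(.6,.72),(-.17,-.08),30)
E
```

```text
t: 34.78
ee_pos: [0.6581, -0.1292, 0.175]
orientation: [-179.9, 0.1, -1.7]
wrist_force: [-0.6, 0.6, 0.0]
grip_width: 0.0599
[ 0.6581014  -0.12921856  0.1749986 ]
(0.152, 0.17)
px [261. 206.] n 1262 box (0.6593, -0.1327, 29, 24, -2.2) z 0.152 0.16 med 0.157 mean [ 0.6601 -0.1326] col [134.  86.  57.]
(0.14, 0.15)
px [261. 184.] n 95 box (0.6721, -0.1332, 23, 4, 88.5) z 0.14 0.15 med 0.145 mean [ 0.6732 -0.1331] col [90. 62. 44.]
(0.125, 0.14)
px [262. 180.] n 129 box (0.6721, -0.1334, 23, 3, 87.5) z 0.125 0.14 med 0.133 mean [ 0.6732 -0.1335] col [88. 61. 43.]
(0.11, 0.125)
px [261. 176.] n 106 box (0.6723, -0.1336, 23, 3, 86.8) z 0.11 0.125 med 0.118 mean [ 0.6732 -0.1332] col [88. 61. 43.]
(0.092, 0.11)
px [261. 172.] n 103 box (0.6722, -0.1333, 23, 3, 88.6) z 0.092 0.11 med 0.102 mean [ 0.6732 -0.1333] col [88. 62. 44.]
(0.073, 0.086)
px [259. 174.] n 502 box (0.6587, -0.1327, 40, 40, -4.3) z 0.073 0.082 med 0.08 mean [ 0.6663 -0.1315] col [112. 103. 100.]
(0.152, 0.17)
px [225. 206.] n 67 box (0.6613, -0.1328, 33, 23, -6.5) z 0.152 0.16 med 0.157 mean [ 0.6633 -0.1332] col [111.  69.  42.]
(0.14, 0.15)
px [225. 211.] n 31 box (0.6684, -0.1379, 32, 16, 44.6) z 0.14 0.15 med 0.145 mean [ 0.6708 -0.135 ] col [85. 55. 34.]
(0.125, 0.14)
px [225. 215.] n 49 box (0.6651, -0.1388, 35, 18, 38.9) z 0.125 0.14 med 0.133 mean [ 0.67   -0.1354] col [85. 55. 35.]
(0.11, 0.125)
px [226. 220.] n 47 box (0.6702, -0.1374, 27, 13, 50.0) z 0.11 0.125 med 0.118 mean [ 0.6718 -0.1357] col [83. 54. 35.]
(0.092, 0.11)
px [226. 225.] n 61 box (0.6675, -0.1371, 31, 18, 49.0) z 0.092 0.11 med 0.101 mean [ 0.671  -0.1346] col [88. 60. 39.]
```

View pics/w19.png

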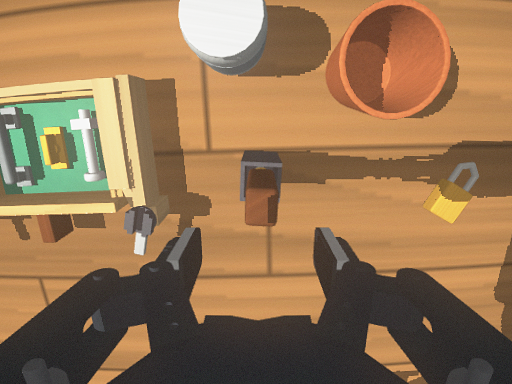

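```bash
python3 -m crank '[[0.0005,-0.0036,-0.02,-0.6,0.4],[0,0,-0.04,0,0.4],[0,0,-0.03,0,0.4],[0,0,-0.019,0,0.4],[0,0,0,0,0.4],[0,0,0,0,1],[0,0,0,0,1],[0,0,0,0,1],[0,0,0,0,1]]'
```

```text
t: 36.0
ee_pos: [0.6599, -0.1341, 0.0683]
orientation: [-180.0, -0.2, -2.4]
wrist_force: [-0.2, 2.1, 6.1]
grip_width: 0.0232
```

```bash
python3 -m crank '[[0,0,0.02,0,1],[0,0,0.035,0,1],[0,0,0.035,0,1],[0,0,0.03,0,1],[0,0,0.01,0,1],[-0.03,0.02,0,0,1],[-0.03,0.03,0,0,1],[0,0,0,0,1],[0,0,0,0,1]]'
python3 - <<'E'
from h import *
s=status.state();print(s['ee_pos'],s['grip_width'])
c=grab('scene','s20.png')
P=pts(c);e=s['ee_pos']
u,v=proj(c,e)[0].astype(int)
cv2.imwrite('pics/s20.png',cv2.resize(c['color'][v-70:v+50,u-70:u+70,::-1],None,fx=5,fy=5,interpolation=cv2.INTER_CUBIC))
d=np.linalg.norm(P[...,:2]-e[:2],axis=2)
for a in np.arange(e[2]-.08,e[2]+.03,.01):
    m=(d<.03)&(abs(P[...,2]-a)<.005)
    if m.sum()>2:
        q=P[m]; print(a.round(3),m.sum(),q[:,:2].min(0).round(4),q[:,:2].max(0).round(4),q[:,:2].mean(0).round(4))
m=(d<.03)&(P[...,2]>.04); print('min z',np.sort(P[m][:,2])[:5])
E
```

```text
t: 37.12
ee_pos: [0.5987, -0.0844, 0.196]
orientation: [180.0, 0.0, -2.3]
wrist_force: [0.6, -0.9, -1.6]
grip_width: 0.0235
[ 0.59865917 -0.08439847  0.19604134] 0.023538080982106756
0.136 10 [ 0.5933 -0.086 ] [ 0.6116 -0.0804] [ 0.6026 -0.0842]
0.146 9 [ 0.595  -0.0869] [ 0.6092 -0.0782] [ 0.6032 -0.0842]
0.156 15 [ 0.595  -0.0897] [ 0.608  -0.0781] [ 0.6018 -0.0846]
0.166 12 [ 0.5974 -0.0897] [ 0.6069 -0.081 ] [ 0.602  -0.0862]
0.176 14 [ 0.5974 -0.0881] [ 0.608  -0.0798] [ 0.6022 -0.0846]
0.186 9 [ 0.6003 -0.0887] [ 0.607 -0.08 ] [ 0.6042 -0.085 ]
0.196 24 [ 0.6001 -0.0967] [ 0.6121 -0.0756] [ 0.6068 -0.0869]
0.206 28 [ 0.5994 -0.0967] [ 0.6147 -0.0759] [ 0.6073 -0.0875]
0.216 27 [ 0.5922 -0.0962] [ 0.6163 -0.0742] [ 0.61   -0.0877]
min z [0.13305386 0.13324683 0.13329651 0.1342721  0.13504192]
```

View pics/s20.png

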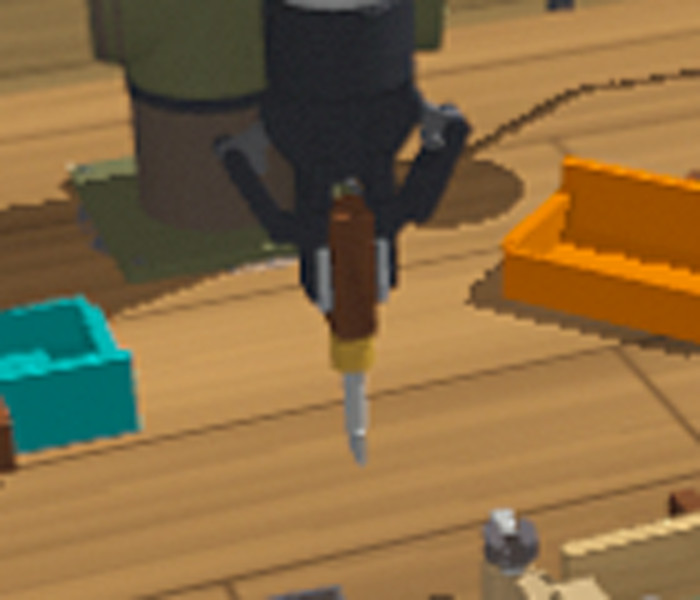

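```bash
python3 -m crank '[[-0.006,0.03,0,0.5,1],[-0.006,0.04,0,1,1],[-0.006,0.04,0,1,1],[-0.006,0.04,0,1,1],[-0.006,0.04,0,1,1],[-0.006,0.04,0,1,1],[-0.004,0.04,0,1,1],[0,0,0,0,1],[0,0,0,0,1]]'
cat > slot.py <<'E'
from h import *
import sys
side=sys.argv[1]; cams_=sys.argv[2:]
cx,cy=(.612,.2525) if side=='L' else (.6135,.0005)
s=status.state();print(s['ee_pos'],s['orientation'][2])
for n in cams_:
    c=grab(n,'slot_%s_%s_%d.png'%(side,n,int(s['t']*100)));P=pts(c)
    d=np.hypot(P[...,0]-cx,P[...,1]-cy)
    m=(d<.022)&(P[...,2]>.0635)&(P[...,2]<.073)
    cn,l,st,ce=cv2.connectedComponentsWithStats(m.astype(np.uint8))
    q=P[m]
    print(n,m.sum(),'rim',box(q),'circ',cv2.minEnclosingCircle((q[:,:2]*1000).astype(np.float32)))
    cs=[P[l==i] for i in range(1,cn) if st[i,4]>8]
    for k in cs: print('  half',len(k),box(k),k[:,:2].mean(0).round(4))
    if len(cs)==2:
        a=cs[0][:,:2].mean(0)-cs[1][:,:2].mean(0); print('  slot yaw',((np.degrees(np.arctan2(a[1],a[0]))+90+90)%180-90).round(1))
    m=(P[...,2]>.046)&(P[...,2]<.0575)&(d<.055)&(d>.018)&(P[...,0]<cx-.012)&(c['color'].min(2)>90)
    if m.sum()>10:
        q=P[m];v=q[:,:2].mean(0)-[cx,cy]; print('  bar',m.sum(),box(q),'dir from head',np.degrees(np.arctan2(v[1],v[0]))%180)
E
python3 slot.py L wrist top
```

```text
t: 38.3
ee_pos: [0.5594, 0.1852, 0.1962]
orientation: [179.9, 0.0, 4.1]
wrist_force: [0.3, 0.0, -1.4]
grip_width: 0.0231
[0.55940944 0.18519814 0.19620921] 4.130722552614241
wrist 505 rim (0.6106, 0.254, 31, 28, -76.3) circ ((610.4560546875, 253.36297607421875), 17.665754318237305)
  half 250 (0.613, 0.2441, 28, 10, 13.7) [0.6129 0.2441]
  half 255 (0.6082, 0.2637, 28, 11, 14.2) [0.6084 0.2629]
  slot yaw 13.5
  bar 299 (0.5806, 0.2465, 29, 12, 13.2) dir from head 11.689509207905445
top 0 rim (0.0, 0.0, 0, 0, 0.0) circ ((0.0, 0.0), 0.0)
  bar 29 (0.5768, 0.245, 21, 11, 16.6) dir from head 12.49155184476001
```

```bash
python3 -m crank '[[0.02,0.03,0,4.7,1],[0.02,0.03,0,4.7,1],[0.0105,0.008,-0.02,0,1],[0,0,-0.02,0,1],[0,0,-0.012,0,1],[0,0,0,0,1],[0,0,0,0,1]]'
python3 - <<'E'
from h import *
s=status.state();print(s['ee_pos'],s['orientation'])
for n in ['scene','wrist']:
    c=grab(n)
    u,v=proj(c,s['ee_pos']-[0,0,.065])[0].astype(int);print(u,v)
    cv2.imwrite('pics/%s21.png'%n,cv2.resize(c['color'][max(v-50,0):v+40,u-60:u+60,::-1],None,fx=6,fy=6,interpolation=cv2.INTER_CUBIC))
E
```

```text
t: 39.28
ee_pos: [0.6096, 0.2534, 0.1452]
orientation: [-180.0, -0.0, 13.5]
wrist_force: [0.8, 0.6, -0.6]
grip_width: 0.0234
[0.60956531 0.25336453 0.14522475] [-1.79999516e+02 -4.60640195e-02  1.34838231e+01]
341 191
256 191
```

View pics/scene21.png

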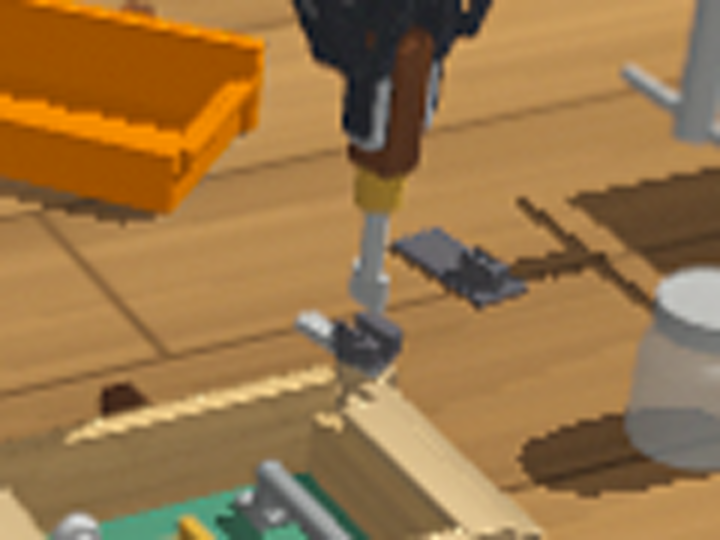

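View pics/wrist21.png

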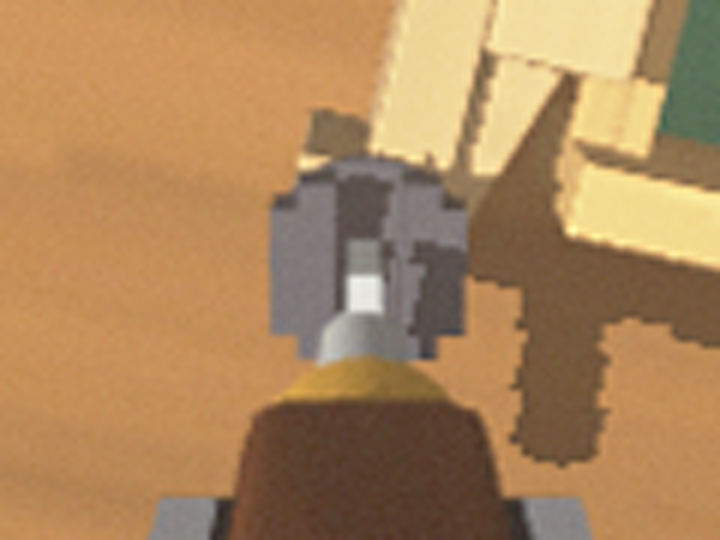

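```bash
python3 -m crank '[[0,0,-0.008,0,1],[0,0,-0.008,0,1],[0,0,-0.004,0,1],[0,0,0,0,1],[0,0,0,0,1]]'
python3 - <<'E'
from h import *
s=status.state();print(s['ee_pos'],s['wrist_force'])
for n in ['scene','wrist']:
    c=grab(n)
    u,v=proj(c,s['ee_pos']-[0,0,.065])[0].astype(int)
    cv2.imwrite('pics/%s22.png'%n,cv2.resize(c['color'][max(v-50,0):v+40,u-60:u+60,::-1],None,fx=6,fy=6,interpolation=cv2.INTER_CUBIC))
E
```

```text
t: 40.0
ee_pos: [0.6094, 0.2539, 0.1247]
orientation: [-180.0, -0.0, 13.5]
wrist_force: [0.5, -0.1, -1.9]
grip_width: 0.0234
[0.60935095 0.25386862 0.12472714] [ 0.4974668  -0.12152142 -1.85700473]
```

View pics/scene22.png

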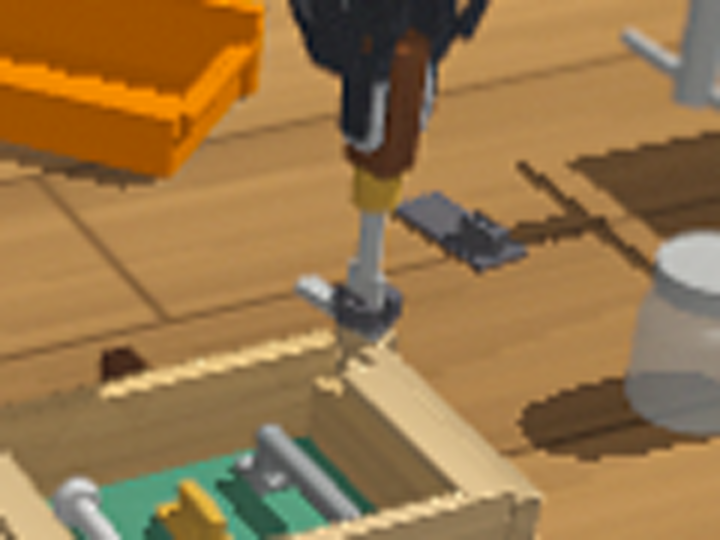

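```bash
python3 -m crank '[[0,0,0,5,1],[0,0,0,8,1],[0,0,0,8,1],[0,0,0,8,1],[0,0,0,8,1],[0,0,0,8,1],[0,0,0,8,1],[0,0,0,8,1],[0,0,0,8,1],[0,0,0,0,1]]'
python3 -m crank '[[0,0,0,6,1],[0,0,0,6,1],[0,0,0,0,1]]'
python3 slot.py L wrist
python3 - <<'E'
from h import *
s=status.state();print(s['ee_pos'],s['wrist_force'],s['torque'],s['grip_width'])
for n in ['scene']:
    c=grab(n)
    u,v=proj(c,s['ee_pos']-[0,0,.065])[0].astype(int)
    cv2.imwrite('pics/%s23.png'%n,cv2.resize(c['color'][max(v-50,0):v+40,u-60:u+60,::-1],None,fx=6,fy=6,interpolation=cv2.INTER_CUBIC))
E
```

```text
t: 41.35
ee_pos: [0.6103, 0.2535, 0.1251]
orientation: [179.9, -0.0, 82.4]
wrist_force: [2.8, -0.5, -1.6]
grip_width: 0.0234
t: 41.72
ee_pos: [0.6103, 0.2536, 0.1251]
orientation: [179.9, 0.0, 94.3]
wrist_force: [2.5, -1.2, -2.6]
grip_width: 0.0238
[0.61033021 0.25363201 0.12505852] 94.34510076217722
wrist 617 rim (0.611, 0.2541, 30, 28, -12.3) circ ((610.791748046875, 254.1658477783203), 17.419673919677734)
  half 351 (0.6015, 0.2566, 28, 13, 65.5) [0.6019 0.2571]
  half 266 (0.6213, 0.2548, 22, 10, 77.4) [0.6214 0.2555]
  slot yaw 85.2
[0.61031356 0.25364543 0.12508851] [ 3.92910154 -0.93937191 -2.82279821] [-0.34621005 -0.7829158  -0.00763242] 0.02315143230491348
```

View pics/scene23.png

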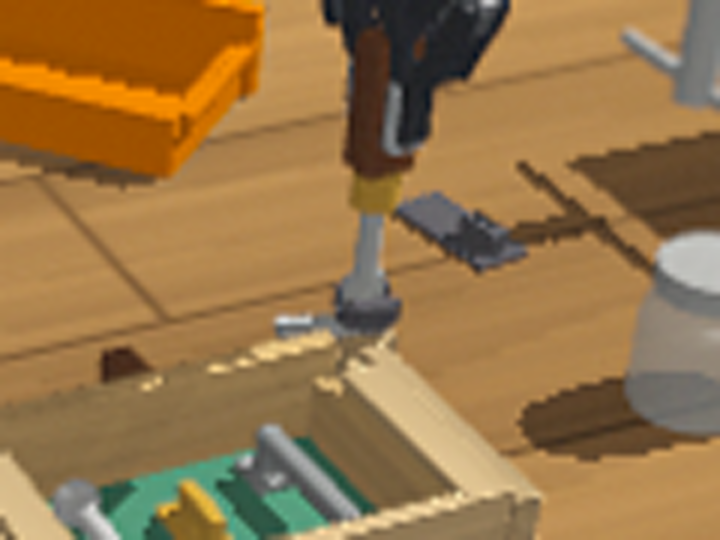

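Continue to the stop.

```bash
python3 -m crank '[[0,0,0,5,1],[0,0,0,5,1],[0,0,0,0,1],[0,0,0,0,1]]'
python3 - <<'E'
from h import *
s=status.state();print(s['ee_pos'],s['wrist_force'],s['torque'],s['grip_width'])
for n in ['scene','wrist']:
    c=grab(n)
    u,v=proj(c,s['ee_pos']-[0,0,.065])[0].astype(int)
    cv2.imwrite('pics/%s24.png'%n,cv2.resize(c['color'][max(v-50,0):v+40,u-60:u+60,::-1],None,fx=6,fy=6,interpolation=cv2.INTER_CUBIC))
P=pts(c);m=(P[...,2]>.044)&(P[...,2]<.0575)&(P[...,1]<.236)&(P[...,1]>.19)&(P[...,0]<.62)&(P[...,0]>.57)
print(m.sum(),box(P[m]))
E
```

```text
t: 42.32
ee_pos: [0.6102, 0.2538, 0.1251]
orientation: [179.9, 0.0, 104.4]
wrist_force: [4.1, -1.8, -2.6]
grip_width: 0.0236
[0.61023728 0.253819   0.12507849] [ 4.07848838 -1.76119068 -2.59214912] [-0.31746723 -1.16660606 -0.01588212] 0.023567275496783613
0 (0.0, 0.0, 0, 0, 0.0)
```

View pics/wrist24.png

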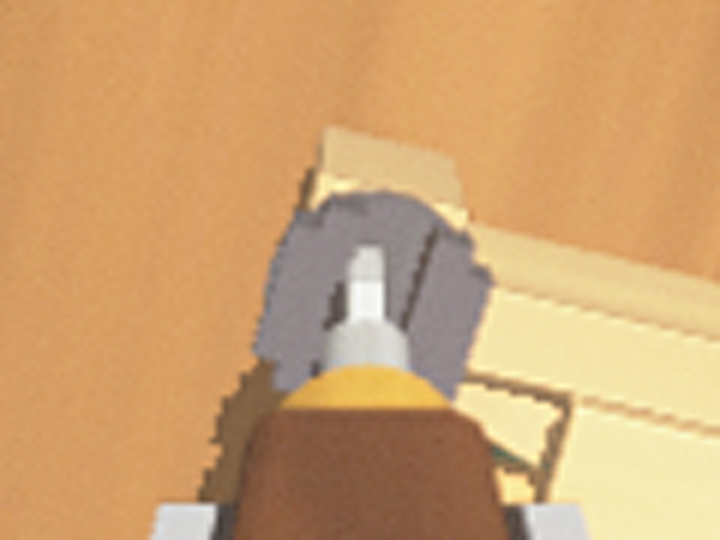

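View pics/scene24.png

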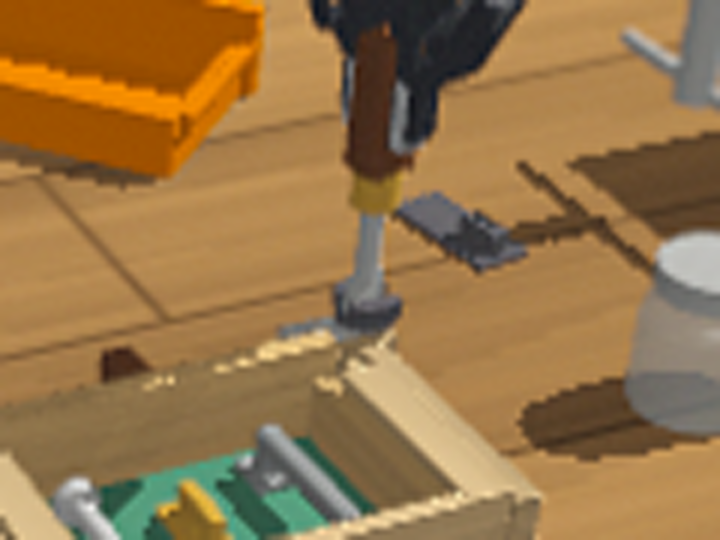

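```bash
python3 -m crank '[[0,0,0,5,1],[0,0,0,0,1],[0,0,0,0,1]]'
python3 - <<'E'
from h import *
s=status.state();print(s['orientation'],s['wrist_force'],s['torque'],s['effort'][5])
E
python3 -m crank '[[0,0,0,-5,1],[0,0,0,-8,1],[0,0,0,-3,1],[0,0,0.012,0,1],[0,0,0.02,0,1],[0,0,0.03,0,1],[-0.03,-0.02,0,0,1],[-0.03,-0.02,0,0,1],[0,0,0,0,1],[0,0,0,0,1]]'
python3 slot.py L wrist; ls pics | tail -30
```

```text
t: 42.8
ee_pos: [0.6102, 0.2539, 0.125]
orientation: [179.9, 0.0, 109.4]
wrist_force: [5.0, -1.6, -2.4]
grip_width: 0.0232
[1.79887261e+02 1.34355469e-02 1.09397968e+02] [ 4.95725137 -1.58363984 -2.40084669] [-0.30967286 -1.3678926  -0.16138132] -0.12470932211726904
t: 44.05
ee_pos: [0.5486, 0.2144, 0.1872]
orientation: [-180.0, -0.1, 93.5]
wrist_force: [0.5, 0.5, -1.4]
grip_width: 0.0236
[0.54858998 0.21438743 0.18722274] 93.52782231694871
wrist 478 rim (0.6106, 0.2536, 30, 27, 3.3) circ ((610.1986083984375, 253.42445373535156), 17.44031524658203)
  half 227 (0.6002, 0.2536, 26, 10, -89.3) [0.6007 0.2543]
  half 251 (0.6203, 0.2541, 27, 10, -89.5) [0.6196 0.2542]
  slot yaw 89.7
slot_L_wrist_4405.png
t1.png
t10.png
t14.png
t15.png
t18.png
t1b.png
t2.png
top0.png
top3.png
top3c.png
w1.png
w10.png
w11.png
w12.png
w13.png
w14.png
w16.png
w18.png
w19.png
w2.png
w6.png
w7.png
w8.png
w9.png
wrist0.png
wrist21.png
wrist22.png
wrist24.png
wrist4.png
```

```bash
python3 -m crank '[[0,-0.02,0.005,8,1],[0,-0.02,0,8,1],[0,-0.02,0,8,1],[0,-0.02,0,8,1],[0,-0.02,0,8,1],[0.01,-0.02,0,8,1],[0.01,-0.02,0,8,1],[0,-0.02,0,8,1],[0,0,0,8,1],[0,0,0,0,1]]'
python3 -m crank '[[0,0,0,0,1],[0,0,0,0,1]]'
python3 slot.py R wrist top
```

```text
t: 45.35
ee_pos: [0.57, 0.054, 0.1915]
orientation: [180.0, -0.0, 165.4]
wrist_force: [-0.1, -0.3, -1.3]
grip_width: 0.0231
t: 45.6
ee_pos: [0.5693, 0.0542, 0.1916]
orientation: [180.0, -0.0, 165.5]
wrist_force: [-0.3, 0.1, -1.1]
grip_width: 0.0231
[0.56930736 0.05421068 0.19162376] 165.49102324069264
wrist 296 rim (0.6112, 0.0024, 30, 25, 77.4) circ ((612.4598999023438, 1.9817767143249512), 17.4858341217041)
  half 189 (0.609, -0.0071, 25, 10, -14.4) [ 0.6087 -0.0066]
  half 107 (0.6084, 0.0134, 15, 9, -15.4) [0.6083 0.013 ]
  slot yaw 1.2
  bar 285 (0.5829, 0.0101, 31, 12, -14.2) dir from head 161.95380682433614
top 22 rim (0.6111, -0.0106, 28, 6, -17.6) circ ((611.87158203125, -8.02372932434082), 13.847818374633789)
  half 22 (0.6111, -0.0106, 28, 6, -17.6) [ 0.6102 -0.0101]
```

```bash
python3 -m crank '[[0.02,-0.025,0,0,1],[0.02,-0.025,0,0,1],[0.0037,-0.0037,-0.02,0,1],[0,0,-0.02,0,1],[0,0,-0.006,0,1],[0,0,0,0,1],[0,0,0,0,1]]'
python3 - <<'E'
from h import *
s=status.state();print(s['ee_pos'],s['orientation'])
for n in ['scene','wrist']:
    c=grab(n)
    u,v=proj(c,s['ee_pos']-[0,0,.065])[0].astype(int);print(u,v)
    cv2.imwrite('pics/%s25.png'%n,cv2.resize(c['color'][max(v-50,0):v+40,u-60:u+60,::-1],None,fx=6,fy=6,interpolation=cv2.INTER_CUBIC))
E
```

```text
t: 46.58
ee_pos: [0.6136, 0.0002, 0.1467]
orientation: [180.0, 0.1, 165.5]
wrist_force: [0.2, 0.6, -1.8]
grip_width: 0.0233
[6.13578706e-01 2.43980724e-04 1.46676051e-01] [1.79983002e+02 9.92347967e-02 1.65546741e+02]
265 209
257 190
```

View pics/scene25.png

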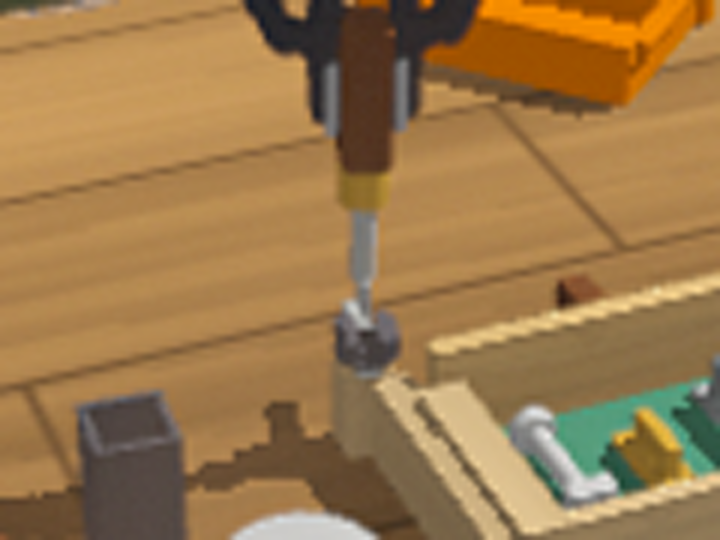

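View pics/wrist25.png

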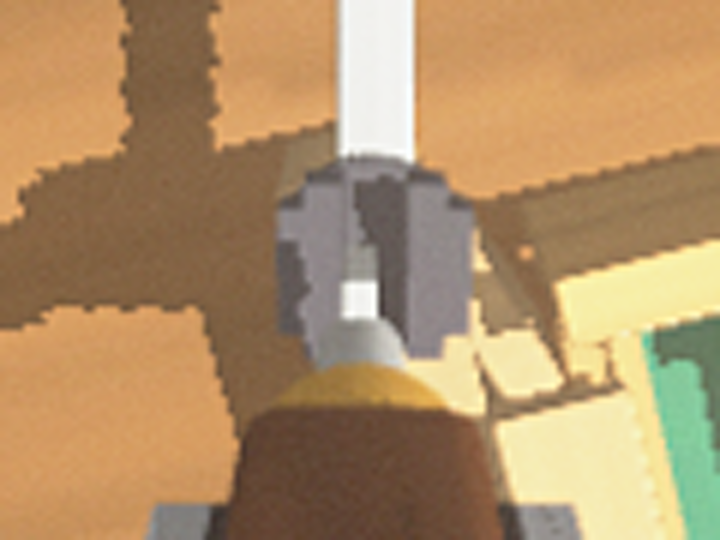

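```bash
python3 -m crank '[[0.0003,0.002,0,0,1],[0,0,-0.007,0,1],[0,0,-0.007,0,1],[0,0,-0.007,0,1],[0,0,0,0,1],[0,0,0,0,1]]'
python3 - <<'E'
from h import *
s=status.state();print(s['ee_pos'],s['wrist_force'])
for n in ['scene','wrist']:
    c=grab(n)
    u,v=proj(c,s['ee_pos']-[0,0,.065])[0].astype(int)
    cv2.imwrite('pics/%s26.png'%n,cv2.resize(c['color'][max(v-50,0):v+40,u-60:u+60,::-1],None,fx=6,fy=6,interpolation=cv2.INTER_CUBIC))
E
```

```text
t: 47.42
ee_pos: [0.6133, 0.0021, 0.1246]
orientation: [-180.0, -0.0, 165.5]
wrist_force: [-0.4, 1.0, -1.0]
grip_width: 0.0234
[0.61327341 0.00205003 0.12455799] [-0.36115732  0.95227017 -0.97365065]
```

View pics/wrist26.png

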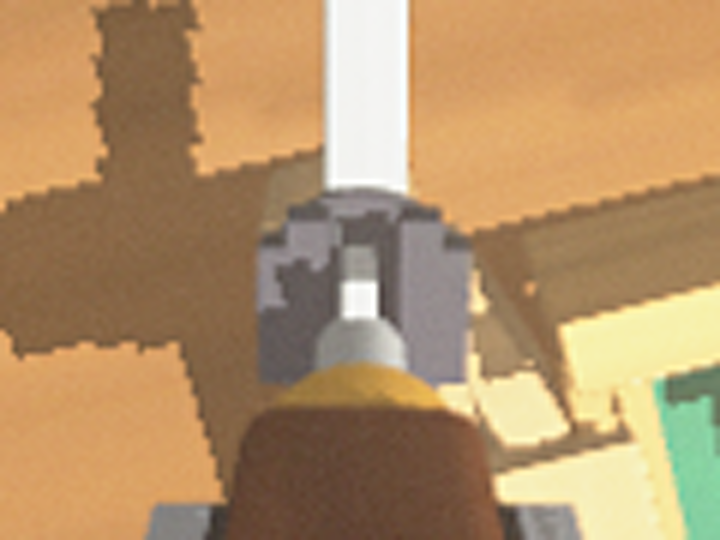

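View pics/scene26.png

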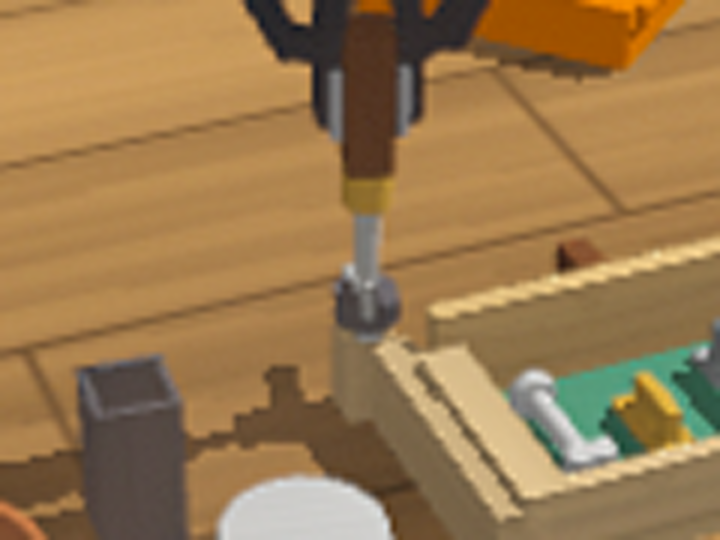

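Blade is centred in the slot. Turning clockwise to the stop (about −95°).

```bash
python3 -m crank '[[0,0,0,-5,1],[0,0,0,-8,1],[0,0,0,-8,1],[0,0,0,-8,1],[0,0,0,-8,1],[0,0,0,-8,1],[0,0,0,-8,1],[0,0,0,-8,1],[0,0,0,-8,1],[0,0,0,0,1]]'
python3 -m crank '[[0,0,0,-8,1],[0,0,0,-8,1],[0,0,0,-4,1],[0,0,0,0,1],[0,0,0,0,1]]'
python3 - <<'E'
from h import *
s=status.state();print(s['ee_pos'],s['orientation'],s['wrist_force'],s['torque'],s['grip_width'])
for n in ['scene','wrist']:
    c=grab(n)
    u,v=proj(c,s['ee_pos']-[0,0,.065])[0].astype(int)
    cv2.imwrite('pics/%s27.png'%n,cv2.resize(c['color'][max(v-50,0):v+40,u-60:u+60,::-1],None,fx=6,fy=6,interpolation=cv2.INTER_CUBIC))
E
```

```text
t: 48.78
ee_pos: [0.6141, 0.0017, 0.1251]
orientation: [179.9, 0.0, 96.6]
wrist_force: [2.1, -0.8, -1.9]
grip_width: 0.0232
t: 49.4
ee_pos: [0.6138, 0.0016, 0.1251]
orientation: [179.9, 0.0, 76.7]
wrist_force: [1.6, -2.4, -0.2]
grip_width: 0.0234
[0.61384794 0.00161142 0.12507753] [1.79911856e+02 2.49940343e-02 7.66642827e+01] [ 1.59161575 -2.36073434 -0.2213321 ] [-0.54774192 -0.38048947  0.02563254] 0.02336130289642383
```

View pics/wrist27.png

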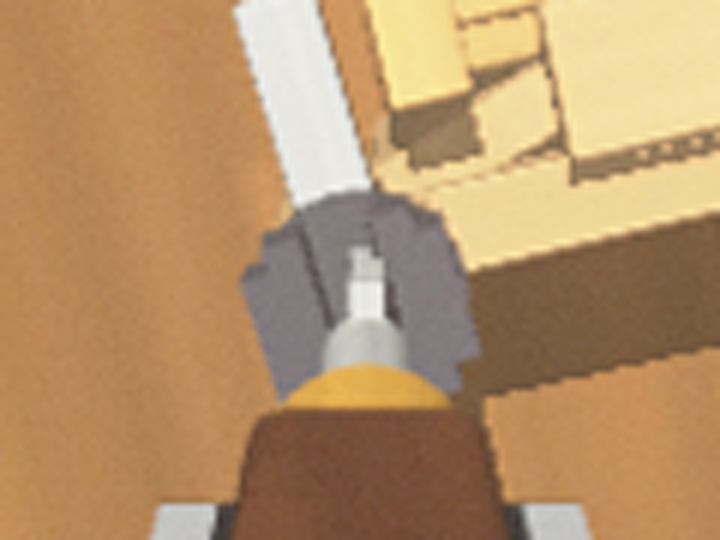

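View pics/scene27.png

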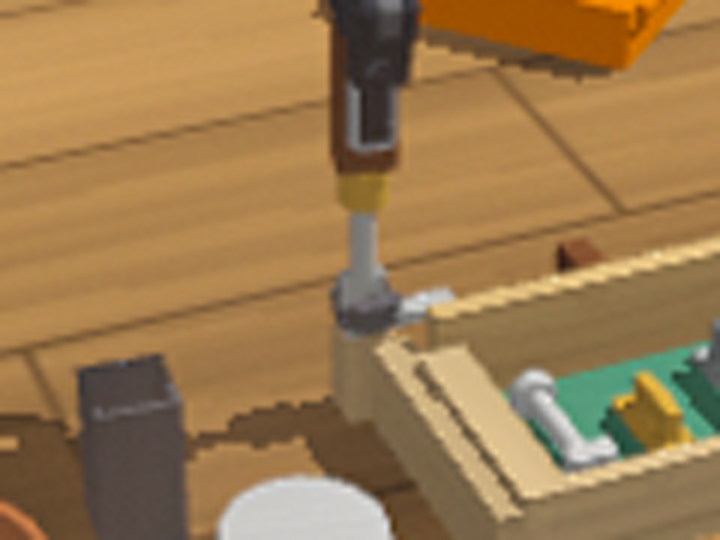

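```bash
python3 -m crank '[[0,0,0,-4,1],[0,0,0,-3,1],[0,0,0,0,1]]'
python3 -c "
from h import *
s=status.state();print(s['orientation'][2],s['torque'],s['wrist_force'],s['q'])"
```

```text
t: 49.88
ee_pos: [0.6139, 0.0018, 0.1251]
orientation: [179.9, 0.0, 69.6]
wrist_force: [2.6, -2.7, -1.1]
grip_width: 0.0233
69.6423339621271 [-0.74344249 -0.58893847  0.3527729 ] [ 2.6061166  -2.73643667 -1.07742707] [-3.75408087e+00  2.40279685e+01  8.72428307e+01 -3.60032185e-02
  6.86418131e+01  1.66166660e+01]
```

```bash
python3 -m crank '[[0,0,0,7,1],[0,0,0,8,1],[0,0,0,2,1],[0,0,0.012,0,1],[0,0,0.025,0,1],[0,0,0.03,0,1],[0.01,-0.03,0,0,1],[0.015,-0.035,0,0,1],[0.015,-0.035,0,0,1],[0.005,-0.035,0,0,1]]'
python3 -m crank '[[0,0,0,0,1],[0,0,0,0,1]]'
python3 slot.py R wrist
python3 - <<'E'
from h import *
s=status.state();e=s['ee_pos'];print(e,s['orientation'])
for n in ['scene','wrist']:
    c=grab(n,n+'28.png')
    u,v=proj(c,e-[0,0,.065])[0].astype(int);print(u,v)
    cv2.imwrite('pics/%s28.png'%n,cv2.resize(c['color'][max(v-50,0):v+50,u-60:u+60,::-1],None,fx=6,fy=6,interpolation=cv2.INTER_CUBIC))
    P=pts(c);d=np.linalg.norm(P[...,:2]-e[:2],axis=2)
    for z in [(e[2]-.066,e[2]-.055),(e[2]-.05,e[2]-.03),(e[2]-.02,e[2])]:
        m=(d<.03)&(P[...,2]>z[0])&(P[...,2]<z[1]);q=P[m]
        if m.sum()>3: print(n,m.sum(),q[:,:2].min(0).round(4),q[:,:2].max(0).round(4))
    comps(c,.072,.084,(.62,.7),(-.18,-.09),10)
E
```

```text
t: 51.12
ee_pos: [0.6589, -0.1337, 0.1925]
orientation: [180.0, -0.0, 86.5]
wrist_force: [0.2, 0.3, -1.5]
grip_width: 0.0232
t: 51.38
ee_pos: [0.6578, -0.1324, 0.192]
orientation: [-180.0, -0.1, 86.5]
wrist_force: [0.1, -0.3, -1.1]
grip_width: 0.0229
[ 0.65777348 -0.13239531  0.19199585] 86.46355534413809
wrist 595 rim (0.6131, 0.0014, 31, 28, 1.4) circ ((612.6932373046875, 1.7839127779006958), 17.938392639160156)
  half 291 (0.6234, 0.0017, 28, 10, -89.0) [0.6229 0.0019]
  half 304 (0.603, 0.0011, 28, 10, -88.6) [0.6036 0.001 ]
  slot yaw -87.4
[ 0.6577813  -0.1319704   0.19196485] [-1.79971668e+02 -5.22633583e-02  8.65172446e+01]
225 214
scene 27 [ 0.6564 -0.1437] [ 0.6624 -0.124 ]
scene 40 [ 0.6529 -0.1451] [ 0.6662 -0.1235]
scene 33 [ 0.6576 -0.1454] [ 0.6715 -0.1227]
px [226. 230.] n 115 box (0.661, -0.1322, 46, 40, -4.3) z 0.072 0.083 med 0.078 mean [ 0.6613 -0.132 ] col [92. 82. 78.]
256 190
wrist 14 [ 0.6567 -0.1229] [ 0.6601 -0.1224]
wrist 127 [ 0.6523 -0.1328] [ 0.6635 -0.1223]
wrist 60 [ 0.649  -0.1265] [ 0.6675 -0.1213]
px [258. 176.] n 586 box (0.6588, -0.1321, 41, 40, 85.9) z 0.072 0.082 med 0.08 mean [ 0.659  -0.1297] col [134. 125. 123.]
```

View pics/wrist28.png

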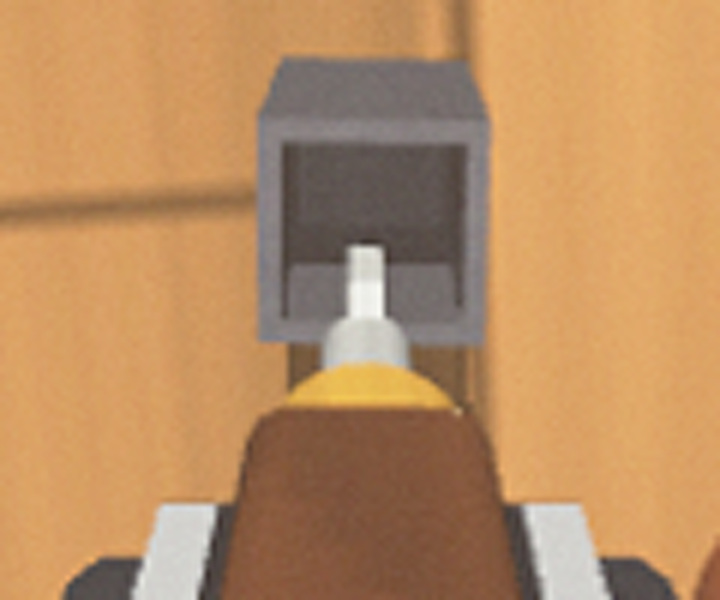

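View pics/scene28.png

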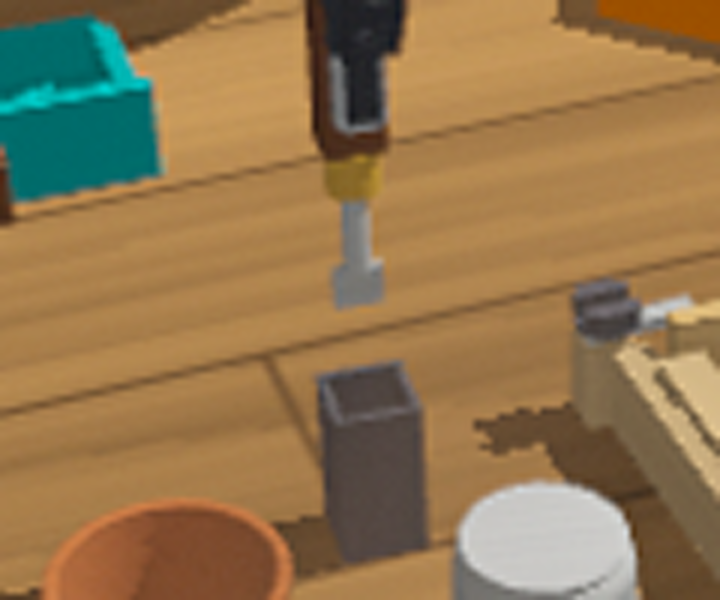

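```bash
python3 -m crank '[[0.001,0.0,-0.02,-1.5,1],[0,0,-0.025,0,1],[0,0,-0.01,0,1],[0,0,-0.01,0,1],[0,0,-0.015,0,1],[0,0,-0.015,0,1],[0,0,0,0,1]]'
python3 - <<'E'
from h import *
s=status.state();e=s['ee_pos'];print(e,s['wrist_force'])
for n in ['scene']:
    c=grab(n)
    u,v=proj(c,e-[0,0,.065])[0].astype(int)
    cv2.imwrite('pics/%s29.png'%n,cv2.resize(c['color'][max(v-50,0):v+50,u-60:u+60,::-1],None,fx=6,fy=6,interpolation=cv2.INTER_CUBIC))
E
```

```text
t: 52.4
ee_pos: [0.6578, -0.1326, 0.0948]
orientation: [-179.8, -0.0, 85.0]
wrist_force: [0.2, 0.1, -1.2]
grip_width: 0.0234
[ 0.6577782  -0.1325851   0.09475085] [ 0.18800423  0.10971019 -1.21887026]
```

View pics/scene29.png

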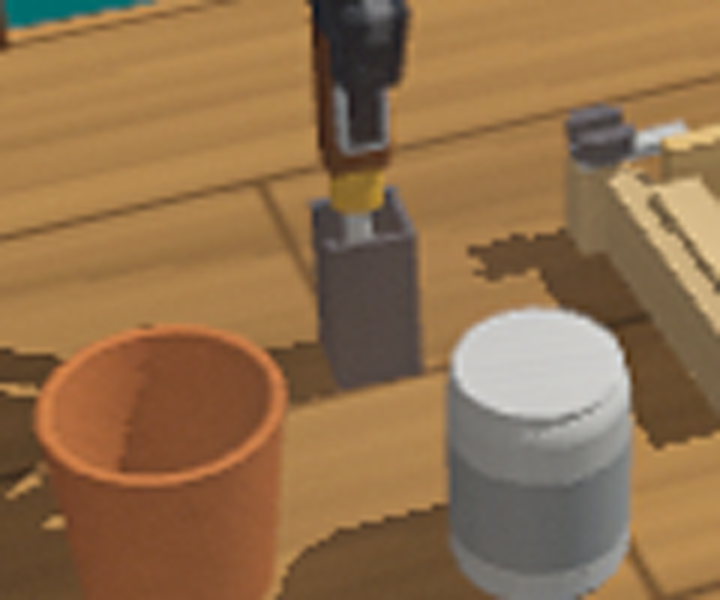

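In the pot; lower the last 25 mm and release.

```bash
python3 -m crank '[[0.001,0,-0.01,0,1],[0,0,-0.009,0,1],[0,0,-0.005,0,1],[0,0,0,0,1],[0,0,0,0,1]]'; python3 -m crank '[[0,0,-0.002,0,1],[0,0,0,0,1],[0,0,0,0,0.75],[0,0,0,0,0.5],[0,0,0,0,0.4],[0,0,0,0,0.4]]'
```

```text
t: 53.08
ee_pos: [0.6604, -0.133, 0.0728]
orientation: [180.0, 0.0, 85.0]
wrist_force: [0.4, 0.2, -1.4]
grip_width: 0.0235
t: 53.82
ee_pos: [0.6604, -0.133, 0.0709]
orientation: [180.0, 0.0, 85.0]
wrist_force: [1.0, 0.4, 0.6]
grip_width: 0.0517
```

```bash
python3 -m crank '[[0,0,0.02,0,0.4],[0,0,0.04,0,0.4],[0,0,0.05,0,0.4],[0,0,0.05,0,0.4],[-0.05,0.0,0.02,0,0.4],[-0.06,-0.03,0,0,0.4],[-0.06,-0.05,0,0,0.4],[-0.06,-0.05,0,0,0.4],[0,-0.05,0,0,0.4],[0,0,0,0,0.4]]'
python3 - <<'E'
from h import *
c=grab('top','t30.png')
comps(c,.052,.065,(.5,.68),(0.02,.235),40)
for z in [(.152,.17),(.12,.15),(.09,.12)]: comps(c,*z,(.6,.75),(-.19,-.08),10)
c2=grab('scene','s30.png')
for z in [(.152,.17),(.12,.15),(.09,.12)]: comps(c2,*z,(.6,.72),(-.19,-.08),10)
cv2.imwrite('pics/t30z.png',cv2.resize(c['color'][60:180,140:340,::-1],None,fx=4,fy=4,interpolation=cv2.INTER_CUBIC))
cv2.imwrite('pics/s30z.png',cv2.resize(c2['color'][150:300,200:400,::-1],None,fx=4,fy=4,interpolation=cv2.INTER_CUBIC))
E
python3 slot.py R top; python3 slot.py L top
```

```text
t: 55.08
ee_pos: [0.4578, -0.2943, 0.251]
orientation: [179.9, 0.1, 84.8]
wrist_force: [0.3, 0.2, -0.0]
grip_width: 0.0511
px [209. 141.] n 351 box (0.6296, 0.1261, 195, 13, -89.5) z 0.052 0.063 med 0.059 mean [0.6291 0.1259] col [229. 188. 112.]
px [310. 122.] n 113 box (0.6468, -0.1342, 29, 23, 88.4) z 0.152 0.159 med 0.156 mean [ 0.6469 -0.1346] col [126.  73.  40.]
px [307. 127.] n 35 box (0.6401, -0.1297, 34, 14, 55.8) z 0.123 0.15 med 0.133 mean [ 0.6397 -0.1292] col [75. 43. 25.]
px [306. 130.] n 30 box (0.6458, -0.1285, 35, 16, 45.2) z 0.09 0.12 med 0.105 mean [ 0.6434 -0.1306] col [63. 36. 22.]
px [223. 204.] n 68 box (0.6485, -0.1338, 28, 26, 89.7) z 0.152 0.159 med 0.156 mean [ 0.6513 -0.1346] col [111.  69.  41.]
px [224. 212.] n 126 box (0.6579, -0.1379, 36, 17, 58.2) z 0.12 0.15 med 0.135 mean [ 0.6593 -0.1362] col [88. 56. 35.]
px [224. 222.] n 119 box (0.6606, -0.1385, 34, 18, 59.7) z 0.09 0.12 med 0.105 mean [ 0.6625 -0.1364] col [90. 59. 37.]
[ 0.45807436 -0.29107028  0.25068048] 84.94588225569913
top 74 rim (0.6135, 0.0017, 31, 27, -0.7) circ ((613.8109130859375, 0.4269685745239258), 17.73965835571289)
  half 36 (0.624, 0.0015, 27, 9, 87.9) [0.6235 0.0015]
  half 38 (0.604, 0.0003, 24, 11, -88.2) [ 6.046e-01 -2.000e-04]
  slot yaw -85.1
[ 0.4581812  -0.29035035  0.25059529] 85.01541492920522
top 72 rim (0.6117, 0.253, 30, 27, -0.3) circ ((612.2804565429688, 252.6878662109375), 17.250829696655273)
  half 38 (0.6223, 0.2529, 27, 9, -89.7) [0.6219 0.2529]
  half 34 (0.6007, 0.2528, 27, 10, -83.4) [0.6015 0.2526]
  slot yaw -88.9
```

View pics/t30z.png

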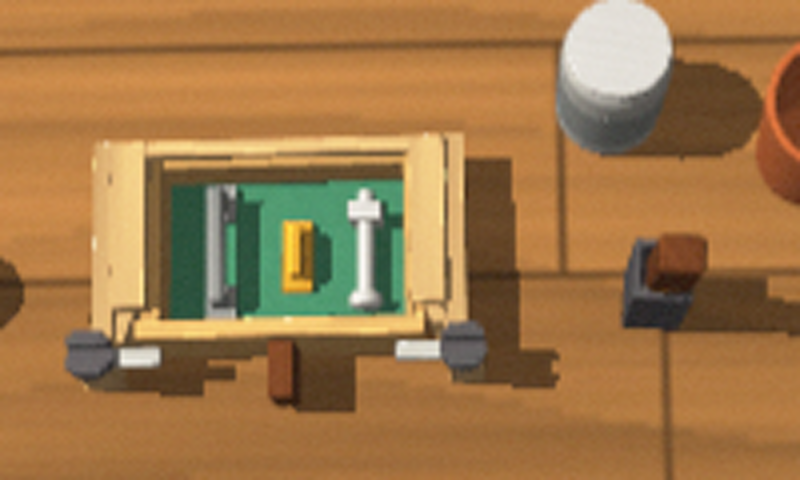

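View pics/s30z.png

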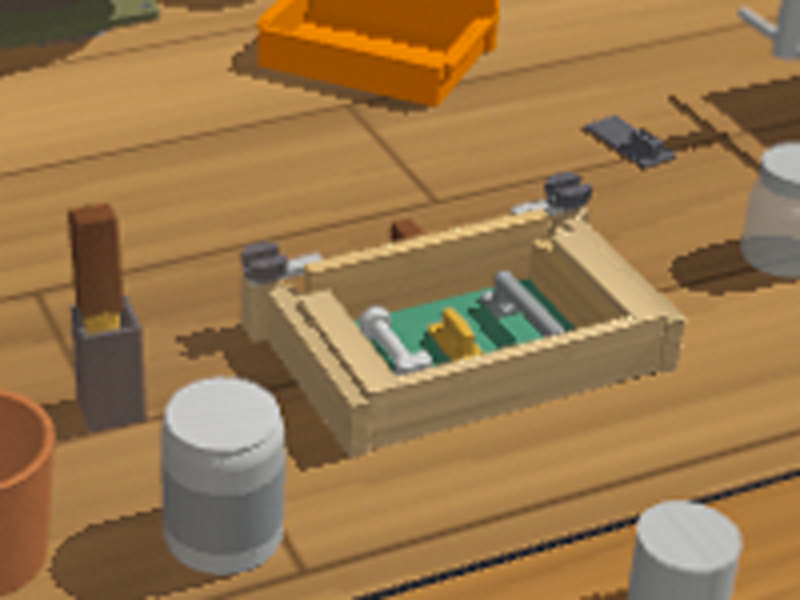

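Run:
```python
from h import *
c=grab('top');
for z in [(.152,.17)]: comps(c,*z,(.6,.75),(-.19,-.08),10)
print(status.state()['t'],r.sign_off())
```

```text
px [310. 122.] n 118 box (0.6472, -0.1342, 29, 24, 87.6) z 0.152 0.16 med 0.156 mean [ 0.6466 -0.1342] col [126.  73.  40.]
the job is handed in; nothing more can be done
55.325 None
```

The job is handed in, at about 55 s on the robot's clock. Three fittings were out on the bench: a gate handle, a cupboard turn and a bolt. All three are in the green-floored drawer. The drawer is in its holder, both latches are turned to their stops with the screwdriver, and the screwdriver is back in its pot.

**What went wrong:** the first grasp, on the gate handle, closed on nothing. By camera depth the fingertips were about 35 mm higher than the reported TCP. I corrected for that offset from then on, and no other grasp missed.

**Last checks:**
- **Drawer:** it met resistance at the stop (about 10 N). It measured within about 2 mm of home and about 0.5° skewed in world axes, much the same as the holder.
- **Latches:** the turning torque rose at each stop. Wrist-camera slot angles were 89.7° (left) and about 88–89° (right). A coarser top-camera reading gave about 85° for the right latch. All are past the required angle, and the pictures show both bars across the drawer front.
- **Screwdriver:** it stands blade down in the pot, leaning about 0.1 rad, with its top unchanged between my last two looks. I could not see the tip itself inside the pot.
- **Bystanders:** no unwanted contact showed. I checked them by eye in the pictures but did not measure them again at the end.

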